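# Rolling pin out of the acrylic box and onto its rest

## Robot

A 6-joint arm with a two-finger parallel gripper is mounted at the origin on the work surface. World frame = base frame: x ahead of the robot, y to its left, z up, the work surface at z = 0. Lengths are in m, angles in rad, forces in N, time in s.
With the tool pointing down it reaches from about 0.375 to 0.9 m from the base axis. Payload 3.1 kg.
Tool frame: the origin (TCP) lies on the centre line of the jaws, within the pads' length; the fingertips stand 11 mm ahead of it and the grasp point (between the pads) lies 8 mm behind it; z points along the fingers, y is the direction in which the jaws open and shut (so a half turn about z gives the same grasp; the last joint's range is limited). The gripper opens to 87 mm and grips with 3 to 60 N. Pads are 19 mm wide; open, the fingers measure 117 mm over their backs; the gripper's body (75 mm by 190 mm) begins 51 mm behind the grasp point.
Start: joints at [-1.317, 0.527, 1.433, -0, 1.181, -0.178], TCP at [0.262, -0.567, 0.234] pointing down, gripper open.
Joint ranges: [-3.08, 3.08], [-0.75, 2.2], [0.22, 2.44], [-1.43, 4.57], [0, 2.65], [-2.85, 2.85]. Speed limits (rad/s): [2.79, 2.79, 3.14, 3.14, 3.14, 3.14].

## Interface

Orientations are given as a unit quaternion [x, y, z, w].
In Python, from plant import telemetry, imaging, arm gives the robot as it stands.
- The arm moves only by the tool arm_command, never from a script. Its argument "motion" is a list of rows, each an object of numbers: "tx", "ty", "tz": the shift along the tool's x, y, z in m; "wx", "wy", "wz": the turn, a rotation vector about the tool's x, y, z in degrees; "grip": the finger opening in m, from 0 to 0.087. A call has 1 to 5 rows; each row is the pose to reach, as a shift and turn from the pose commanded when the call began, along the tool's axes at that moment; what a row does not reach only later rows make up. A row lasts 1/10 s, in which the tool goes at most 50 mm and 8.59 degrees, less where a joint would pass 70% of its speed; a pose out of reach is approached as far as the arm can. A call with a gripper value outside its range is refused whole. The fingers move at their own pace and stop on an object; "grip_force" is the grip in N (left out, the last holds). Time passes only in rows, so rows that repeat a pose let the fingers close. It gives the time, the measured TCP pose, the force and the opening at its end, in the units of the state.
- telemetry.state(): the state, without advancing time (a new reading comes with each control period).
- imaging.camera(name): name is "scene" or "side" or "wrist"; returns (picture, depth): 400x640x3 uint8, red, green, blue; 400x640 float32, m along the optical axis (not along the pixel's ray), 0 where there is no reading.
- imaging.camera_info(name): a dict with "intrinsics" (3x3 intrinsics, pixels), "world_to_cam" (4x4, takes a point from world to camera coordinates). Camera axes: x right, y down, z forward; pixel columns grow to the right and rows downward; lengths in m; the calibration is good to about 2 mm. The wrist camera is an equidistant fisheye: a pixel r from the principal point sees the ray r / f radians off the axis. A picture is of the moment at which its call begins: read the wrist's pose just before it. camera_info takes no time and is no camera call; for the wrist camera it gives the pose at the moment of the call.
- arm.close_job(): hands the job in, once; it reports no verdict.
The state is a dict: "time": time; "joint_pos": joint angles; "dq": joint speeds; "tau": joint torques, N m; "tcp_pos": TCP position; "tool_rot": TCP orientation; "contact_force": force on the tool from outside, world axes, zero at the start; "ft_torque": the same for the moment, N m; "width": finger opening in m.
Only numpy, scipy, OpenCV 4.12 (cv2) and the standard library are available. Lean on these libraries where they do the work, as an engineer would, in place of code of your own. Each camera call takes 0.05 s, during which the arm holds its last target.

## Task

The child's rolling pin is sticking out of the clear box, so the front panel cannot be shut. Draw the pin right out onto the counter and let go of it there, then take it again round its middle and lay it in its wooden rest, letting it settle in both notches before you let go, no dropping. Slide the panel fully shut once the pin is out of the doorway, and leave the plate, the cups, the spoon and the fork where they are.

Things in the scene. Friction and masses are not known exactly. Their poses are not given: they have to be found in the camera images.
- pin_center (a point): Wooden rolling pin, 0.12 kg, symmetrical, 190 mm long: pale round body 100 mm long, 40 mm diameter, dark round handles 45 mm long, 18 mm diameter. Point: its middle, on the axis; x axis along the pin. Starts level on the box's floor (middle 24 mm up), along the box's x within 0.12 rad, 72 to 82 mm of it sticking out of the doorway. Middle is 20 mm up when it lies on the counter, where it can roll.
- pin_end_a (a point): Centre of the end face of one handle of the pin, 95 mm from its middle along its +x axis.
- pin_end_b (a point): Centre of the end face of the other handle, 95 mm from its middle along its -x axis.
- box: Fixed clear acrylic box, 238 mm deep (x), 360 wide (y), 132 high, 4 mm sheet, with floor and roof; the front is its -x side, facing the robot. Origin on the counter under its centre; front edges of floor and roof at x = -123 mm. The front's -y half is a fixed pane, its +y half (y 0 to 175 mm) the doorway that the panel shuts. Yaw within 0.15 rad of square to the robot.
- panel (a joint): Clear sliding front panel, 175 mm wide, running along the box's y axis in front of the fixed pane. Value in m: 0 = fully shut against its stop, growing as it slides open towards the box's -y side, to 0.165; the clear doorway is as wide as the value. Starts 0.13 to 0.16 open. About 1 N of friction; stays where it is left.
- panel_tab (a point): Middle of the panel's grey finger tab, an upright fin at the -y edge of its front: 10 mm thick along the box's y, 46 mm tall (top 125 mm above the counter, this point 102 mm), standing 36 mm out towards the box's -x; the panel's face is 18 mm behind this point, the roof's edge 16 mm. Moves with the panel. Pinch it from above or push it towards the box's +y to shut.
- rest: Fixed wooden rest: board 90 mm (x) by 158 (y) by 12 thick; on it two X trestles of crossed 45 degree slats whose upper halves form V notches, 76 mm high, 60 mm wide at the mouth. They stand at y 58 to 73 mm on either side: the pin's body fits in the 116 mm gap and its handles lie in the Vs, pin along the rest's y, either way round. Origin on the counter under the board's centre.
- rest_cradle (a point): Point of the rest, 59.8 mm above the counter, where the pin's middle is when it has settled in both notches; the pin's axis then lies along this point's y axis, level. Same axes as the rest.
- plate: White ceramic plate, 148 mm across, inside the box behind the fixed pane. Origin under its centre. To be left alone.
- cups: Blue nested stacking cups, 72 mm across and 72 mm high, standing on the plate. Origin under its centre. To be left alone.
- spoon: Red plastic spoon, 140 mm long, lying on the counter beyond the rest, crosswise to the fork. Origin at its middle, underside. To be left alone.
- fork: Steel toddler fork, 130 mm long, lying on the counter beyond the rest. Origin near its middle, underside. To be left alone.
Things that resemble listed ones, but are neither listed nor needed, are in the scene too. Of the things like the rest, leave any that is blue, green or purple; of the rest the larger one is meant.

How it is judged:
On the way, in this order (a step that is already met when the one before it is completed fails the run):
1. the pin lies on the counter, wholly out of the box, and has been let go (x of each of pin_end_a, pin_end_b in the frame of box below -0.123 m and height (world z) of pin_center below 0.024 m and angle between pin_center's own x axis and vertical above 1.5 rad and contact force between the fingers and pin below 0.05 N), for 0.2 s.
2. held round its middle (within 35 mm of its centre), the pin has come to rest in both notches while the fingers still hold it (x of pin_center in the frame of rest_cradle between -0.004 and 0.004 m and y of pin_center in the frame of rest_cradle between -0.0095 and 0.0095 m and z of pin_center in the frame of rest_cradle between -0.003 and 0.003 m and angle between the x axis of pin_center and the y axis of rest_cradle, either way round below 0.05 rad and contact force between the fingers and pin above 0.5 N and distance between the grasp point and pin_center below 0.035 m and linear speed of pin below 0.03 m/s), for 0.2 s.
At the end, for the whole second after the job is handed in: The pin lies still and released in both notches of its rest: its middle within 4 mm sideways, 9.5 mm lengthwise and 3 mm in height of the settled place, its axis within 0.05 rad of the rest's; and the panel is shut to within 5 mm (x of pin_center in the frame of rest_cradle between -0.004 and 0.004 m and y of pin_center in the frame of rest_cradle between -0.0095 and 0.0095 m and z of pin_center in the frame of rest_cradle between -0.003 and 0.003 m and angle between the x axis of pin_center and the y axis of rest_cradle, either way round below 0.05 rad and contact force between the fingers and pin below 0.05 N and linear speed of pin below 0.02 m/s and angular speed of pin below 0.3 rad/s and value of joint panel below 0.005 m); the robot touches nothing.
It fails at once if the pin is dropped (moving faster than 0.3 m/s, out of the fingers, with its middle above 35 mm) (contact force between the fingers and pin below 0.05 N and height (world z) of pin_center above 0.035 m and linear speed of pin above 0.3 m/s).
It fails at once if the plate is moved more than 20 mm (distance of plate from where it was at the start of the episode above 0.02 m).
It fails at once if the cups is moved more than 20 mm (distance of cups from where it was at the start of the episode above 0.02 m).
It fails at once if the spoon is moved more than 20 mm (distance of spoon from where it was at the start of the episode above 0.02 m).
It fails at once if the fork is moved more than 20 mm (distance of fork from where it was at the start of the episode above 0.02 m).
It also fails if it takes over 72 s, if anything falls off the work surface, if the arm or the gripper's body presses on something with over 40 N, if the wrist force passes 120 N, or if a joint passes its speed limit or range.

## Working session

There is one attempt and no reset: what is moved stays moved. The work goes in short steps, Python scripts to look and compute and a tool call to move; the robot and the scene stay as the last step left them, time stands still between calls to the robot, and variables do not carry over. Pictures are saved under pics/ and viewed, and the job is handed in when it is done.

Besides the shell and the picture viewer there is one more tool, called after "Request:" as name(argument=value, ...) on one line, values as JSON. arm_command: Moves the arm, as the interface text tells. Its arguments: {"type":"object","properties":{"motion":{"type":"array","items":{"type":"object","properties":{"tx":{"type":"number"},"ty":{"type":"number"},"tz":{"type":"number"},"wx":{"type":"number"},"wy":{"type":"number"},"wz":{"type":"number"},"grip":{"type":"number"}}}},"grip_force":{"type":"number"}},"required":["motion"]}

```bash
mkdir -p pics; ls; python3 - <<'E'
from plant import telemetry, imaging, arm
import cv2, numpy as np
print(telemetry.state())
for n in ("scene","side"):
    p,d=imaging.camera(n); cv2.imwrite(f"pics/{n}0.png",p[:,:,::-1]); np.savez(f"{n}0.npz",p=p,d=d,**imaging.camera_info(n))
    print(imaging.camera_info(n))
E
```

```text
pics
{'time': 0.0, 'joint_pos': array([-1.31653994e+00,  5.28461278e-01,  1.43390425e+00, -2.09123235e-05,
        1.18137885e+00, -1.78479906e-01]), 'dq': array([-3.56712050e-06, -6.72045469e-04, -1.46897144e-04,  7.05669918e-04,
        6.51285117e-04,  4.04668874e-04]), 'tau': array([-4.24797909e-04, -4.40045536e+01, -1.76592708e+01,  6.33500121e-02,
        5.81643835e-02, -1.56024844e-04]), 'tcp_pos': array([ 0.26194993, -0.56667791,  0.23257399]), 'tool_rot': array([ 9.76682170e-01,  2.14687639e-01, -5.04149568e-05, -1.07472606e-03]), 'contact_force': array([-0.6748678 ,  0.38949534, -0.78470504]), 'ft_torque': array([ 0.0022115 , -0.03573715,  0.02468302]), 'width': 0.08696010081263898}
{'intrinsics': array([[372.71460643,   0.        , 320.00217234],
       [  0.        , 372.71460643, 205.64785613],
       [  0.        ,   0.        ,   1.        ]]), 'world_to_cam': array([[-0.33746834,  0.94122843,  0.01428855,  0.27232256],
       [ 0.64091979,  0.24085993, -0.72884039, -0.24058966],
       [-0.68944683, -0.23680274, -0.68453453,  1.33862747],
       [ 0.        ,  0.        ,  0.        ,  1.        ]])}
{'intrinsics': array([[397.58619913,   0.        , 317.11953435],
       [  0.        , 397.58619913, 204.16700621],
       [  0.        ,   0.        ,   1.        ]]), 'world_to_cam': array([[-0.82022616, -0.57201696,  0.00506414,  0.36265212],
       [-0.35403233,  0.50066039, -0.78993688,  0.29677862],
       [ 0.44932188, -0.64971976, -0.61316725,  1.07213127],
       [ 0.        ,  0.        ,  0.        ,  1.        ]])}
```

View pics/scene0.png

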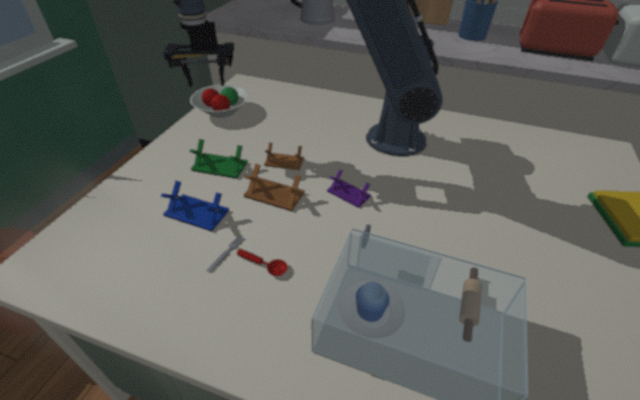

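View pics/side0.png

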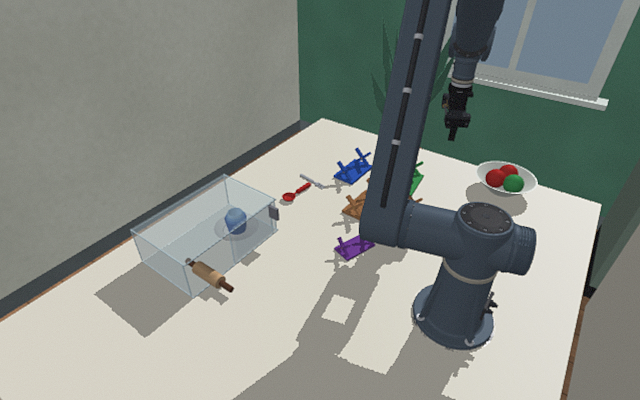

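The scene view looks back at the robot. The rest-like things are blue (196,208), green (219,161), purple (349,190), small brown (285,157) and larger brown (274,190). The one meant is the larger brown at (274,190). I'll confirm it in crops.

```bash
python3 - <<'E'
import cv2
a=cv2.imread("pics/scene0.png"); b=cv2.imread("pics/side0.png")
cv2.imwrite("pics/c1.png",cv2.resize(a[130:230,220:340],None,fx=6,fy=6,interpolation=cv2.INTER_CUBIC))
cv2.imwrite("pics/c2.png",cv2.resize(a[220:400,300:540],None,fx=3.3,fy=3.3,interpolation=cv2.INTER_CUBIC))
cv2.imwrite("pics/c3.png",cv2.resize(b[160:310,120:300],None,fx=4,fy=4,interpolation=cv2.INTER_CUBIC))
E
```

```text
(no output)
```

View pics/c1.png

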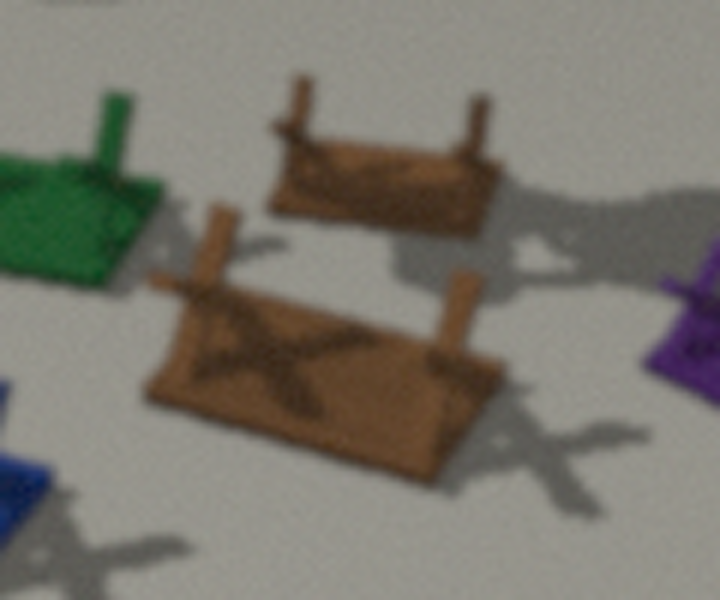

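View pics/c2.png

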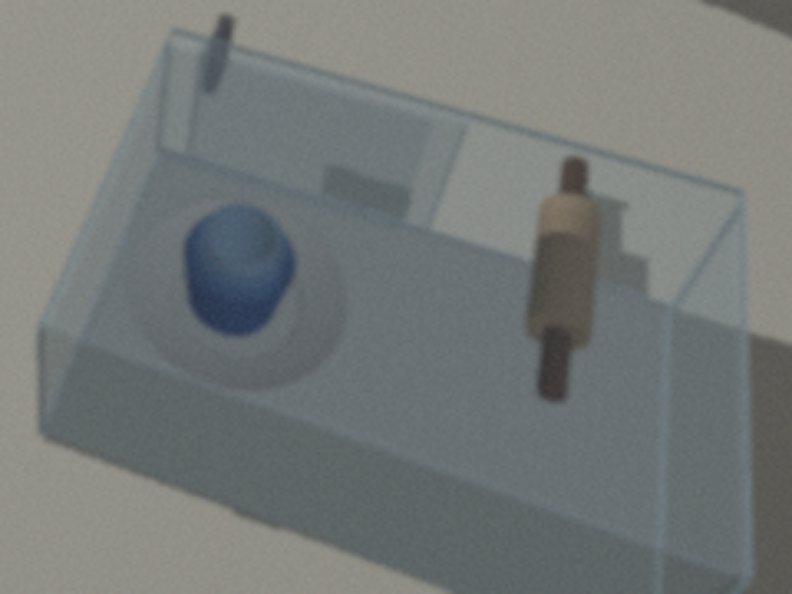

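View pics/c3.png

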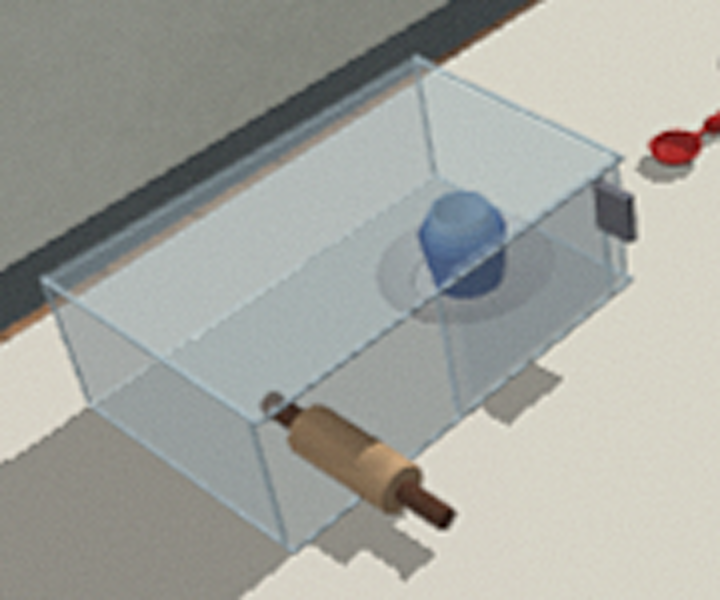

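```bash
cat > h.py <<'E'
import numpy as np
from scipy.optimize import least_squares
def load(n):
    f=np.load(n+"0.npz"); return f['p'],f['d'],f['intrinsics'],f['world_to_cam']
S=load("scene"); D=load("side")
def proj(P,C):
    P=np.atleast_2d(P); c=P@C[3][:3,:3].T+C[3][:3,3]; q=c@C[2].T; return q[:,:2]/q[:,2:]
def pose(p,L):
    c,s=np.cos(p[2]),np.sin(p[2]); L=np.atleast_2d(L); return np.c_[p[0]+c*L[:,0]-s*L[:,1],p[1]+s*L[:,0]+c*L[:,1],L[:,2]]
def ray(uv,z,C):
    R,t=C[3][:3,:3],C[3][:3,3]; o=-R.T@t; d=R.T@np.linalg.inv(C[2])@np.r_[uv,1]; return o+d*(z-o[2])/d[2]
def fit(obs,x0):
    # obs: (cam, local, uv)
    f=lambda p:np.concatenate([(proj(pose(p,l),c)[0]-u) for c,l,u in obs])
    r=least_squares(f,x0,loss='soft_l1'); return r.x,r.fun.reshape(-1,2)
s=lambda x,y:np.array([300+x/3.3,220+y/3.3]); d=lambda x,y:np.array([120+x/4,160+y/4])
E
python3 - <<'E'
from h import *
np.set_printoptions(precision=4,suppress=True)
F,B=-.123,.119
obs=[(S,(F,-.18,.132),s(170,32)),(S,(F,.18,.132),s(743,190)),(S,(B,.18,.132),s(750,578)),(S,(B,-.18,.132),s(42,322)),(S,(B,-.18,0),s(42,434)),(S,(F,-.18,0),s(163,150)),
(D,(F,-.18,.132),d(620,158)),(D,(F,.18,.132),d(257,422)),(D,(B,.18,.132),d(45,282)),(D,(B,-.18,.132),d(418,58)),(D,(F,-.18,0),d(630,282)),(D,(F,.18,0),d(290,550)),(D,(B,.18,0),d(92,403))]
p,r=fit(obs,[.7,.2,0]); print("box",p); print(r)
for nm,C,uv in [("out S",S,s(575,165)),("out D",D,d(447,518)),("in S",S,s(553,394)),("in D",D,d(270,402))]:
    q=ray(uv,.024,C); c,sn=np.cos(p[2]),np.sin(p[2]); e=q[:2]-p[:2]; print(nm,q,"box",c*e[0]+sn*e[1],-sn*e[0]+c*e[1])
# rest, c1: scale 6 off (220,130); board top corners z .012
a=lambda x,y:np.array([220+x/6,130+y/6])
for n,uv,z in [("b -y far",a(150,385),.012),("b +y far",a(432,470),.012),("b +y near",a(505,368),.012),("b -y near",a(190,280),.012)]:
    print(n,ray(uv,z,S))
# depth check
for uv in [(274,192),(264,200)]:
    print(uv,S[1][uv[1],uv[0]])
E
```

```text
box [ 0.7273  0.179  -0.0282]
[[ 1.706  -2.6454]
 [ 0.552  -1.07  ]
 [ 0.4234  0.7029]
 [-0.3499  0.1763]
 [-0.3684  0.1041]
 [-0.1784 -1.7223]
 [ 1.1537 -1.1387]
 [ 0.072  -0.2471]
 [-1.456  -2.2832]
 [-1.3358 -1.4704]
 [ 0.9302 -0.8441]
 [ 1.2615  0.6323]
 [-1.0325 -0.2439]]
out S [0.5322 0.2908 0.024 ] box -0.19824371633598467 0.10627505644127737
out D [0.5279 0.292  0.024 ] box -0.20257068424899263 0.10732113089916342
in S [0.7193 0.2872 0.024 ] box -0.011085401972623787 0.1079014009235653
in D [0.7151 0.288  0.024 ] box -0.015319728083985516 0.10857395698413866
b -y far [ 0.4697 -0.3542  0.012 ]
b +y far [ 0.4769 -0.2023  0.012 ]
b +y near [ 0.3969 -0.197   0.012 ]
b -y near [ 0.3899 -0.3737  0.012 ]
(274, 192) 1.095809
(264, 200) 1.0736976
```

Box fits with 1–2 px residuals. The pin sticks out 75–79 mm, which matches the description. Next I'll go above the rest, which is on the way, to measure it with the wrist camera.

```bash
cat > go.py <<'E'
import sys,numpy as np
from scipy.spatial.transform import Rotation as Ro
from plant import telemetry
def go(x,y,z,psi):
    s=telemetry.state(); R=Ro.from_quat(s['tool_rot']); t=Ro.from_euler('z',psi)*Ro.from_euler('x',np.pi)
    d=R.inv().apply(np.array([x,y,z])-s['tcp_pos']); w=(R.inv()*t).as_rotvec(degrees=True)
    print("t",s['time'],"tcp",s['tcp_pos'].round(4),"q",s['joint_pos'].round(2),"psi",round(float(np.arctan2(*R.as_matrix()[1::-1,0])),4),"F",s['contact_force'].round(1),"width",round(s['width'],4))
    print("shift",(d*1000).round(1),"turn",w.round(2))
if __name__=="__main__": go(*map(float,sys.argv[1:5]))
E
python3 go.py .40 -.28 .30 1.57
```

```text
t 0.1 tcp [ 0.262  -0.5667  0.2327] q [-1.32  0.53  1.43  0.    1.18 -0.18] psi 0.4327 F [ 0.8 -0.6  0.7] width 0.0869
shift [ 245.6 -202.6  -66.8] turn [ -0.09  -0.08 -65.16]
```

Request:
arm_command(motion=[{"tx": 0.036,"ty": -0.03,"tz": -0.01,"wz": -8},{"tx": 0.072,"ty": -0.06,"tz": -0.02,"wz": -16},{"tx": 0.108,"ty": -0.09,"tz": -0.03,"wz": -24},{"tx": 0.144,"ty": -0.12,"tz": -0.04,"wz": -32},{"tx": 0.18,"ty": -0.15,"tz": -0.05,"wz": -40}])

```text
$.motion[0]: bad value
```

```bash
python3 go.py .40 -.28 .30 1.57
```

```text
t 0.1 tcp [ 0.262  -0.5667  0.2327] q [-1.32  0.53  1.43  0.    1.18 -0.18] psi 0.4327 F [ 0.8 -0.6  0.7] width 0.0869
shift [ 245.6 -202.6  -66.8] turn [ -0.09  -0.08 -65.16]
```

Request:
arm_command(motion=[{"tx": 0.036,"ty": -0.03,"tz": -0.01,"wx": 0,"wy": 0,"wz": -8,"grip": 0.087},{"tx": 0.072,"ty": -0.06,"tz": -0.02,"wx": 0,"wy": 0,"wz": -16,"grip": 0.087},{"tx": 0.108,"ty": -0.09,"tz": -0.03,"wx": 0,"wy": 0,"wz": -24,"grip": 0.087},{"tx": 0.144,"ty": -0.12,"tz": -0.04,"wx": 0,"wy": 0,"wz": -32,"grip": 0.087},{"tx": 0.18,"ty": -0.15,"tz": -0.05,"wx": 0,"wy": 0,"wz": -40,"grip": 0.087}])

```text
time: 0.6
tcp_pos: [0.3629, -0.3537, 0.2835]
tool_rot: [0.843, 0.538, 0.0, -0.0]
contact_force: [0.7, 0.1, 0.5]
width: 0.0871
```

```bash
python3 go.py .40 -.28 .30 1.57
```

```text
t 0.6 tcp [ 0.3629 -0.3537  0.2835] q [-0.99  0.31  1.66  0.    1.17 -0.56] psi 1.1361 F [0.7 0.1 0.5] width 0.0871
shift [ 82.4   2.6 -16.4] turn [ -0.03  -0.05 -24.86]
```

Request:
arm_command(motion=[{"tx": 0.04,"ty": 0.001,"tz": -0.008,"wx": 0,"wy": 0,"wz": -8,"grip": 0.087},{"tx": 0.082,"ty": 0.003,"tz": -0.016,"wx": 0,"wy": 0,"wz": -16,"grip": 0.087},{"tx": 0.082,"ty": 0.003,"tz": -0.016,"wx": 0,"wy": 0,"wz": -24,"grip": 0.087},{"tx": 0.082,"ty": 0.003,"tz": -0.016,"wx": 0,"wy": 0,"wz": -24.8,"grip": 0.087}])

```text
time: 1.0
tcp_pos: [0.4007, -0.2814, 0.2997]
tool_rot: [0.708, 0.706, -0.0, 0.0]
contact_force: [-0.4, -0.1, -0.3]
width: 0.0876
```

```bash
python3 - <<'E'
from plant import telemetry, imaging
import cv2, numpy as np
from go import go
go(.4,-.28,.3,1.57)
i=imaging.camera_info("wrist"); p,d=imaging.camera("wrist"); np.savez("w1.npz",p=p,d=d,**i); print(i)
cv2.imwrite("pics/w1.png",p[:,:,::-1])
E
```

```text
t 1.0 tcp [ 0.4007 -0.2814  0.2997] q [-0.84  0.26  1.68 -0.    1.2  -0.84] psi 1.5671 F [-0.4 -0.1 -0.3] width 0.0876
shift [ 1.4 -0.7 -0.3] turn [-0.    0.02 -0.17]
{'intrinsics': array([[309.70691629,   0.        , 315.42075098],
       [  0.        , 309.70691629, 200.33413731],
       [  0.        ,   0.        ,   1.        ]]), 'world_to_cam': array([[ 9.99987858e-01, -4.92792378e-03, -1.32098464e-05,
        -4.02126719e-01],
       [-4.68723729e-03, -9.51967795e-01,  3.06162290e-01,
        -3.24155804e-01],
       [-1.52131978e-03, -3.06158510e-01, -9.51979334e-01,
         3.68948347e-01],
       [ 0.00000000e+00,  0.00000000e+00,  0.00000000e+00,
         1.00000000e+00]])}
```

View pics/w1.png

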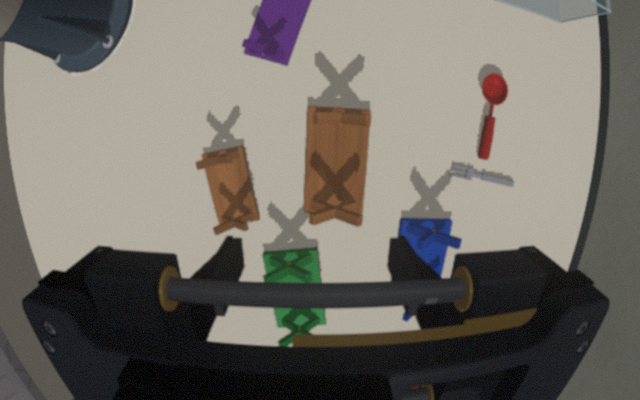

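The wrist view shows the large brown rest at (337,165), clearly larger than the brown one at (230,188). I'll take an enlarged crop to get its corners.

```bash
python3 - <<'E'
import cv2
a=cv2.imread("pics/w1.png")
cv2.imwrite("pics/w1c.png",cv2.resize(a[95:235,270:410],None,fx=4.2,fy=4.2,interpolation=cv2.INTER_CUBIC))
E
```

```text
(no output)
```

View pics/w1c.png

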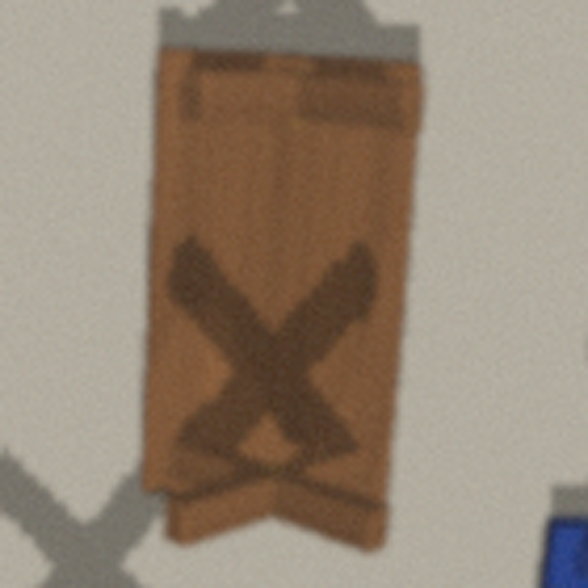

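```bash
python3 - <<'E'
from h import *
np.set_printoptions(precision=4,suppress=True)
f=np.load("w1.npz"); K=f['intrinsics'];T=f['world_to_cam']
def wp(P):
    c=P@T[:3,:3].T+T[:3,3]; r=np.hypot(c[:,0],c[:,1]); th=np.arctan2(r,c[:,2]); return np.c_[K[0,2]+K[0,0]*th*c[:,0]/r,K[1,2]+K[1,1]*th*c[:,1]/r]
w=lambda x,y:np.array([270+x/4.2,95+y/4.2])
L=np.array([(-.045,.079,.012),(.045,.079,.012),(-.045,-.079,.012),(.045,-.079,.012),(0,-.058,.047),(0,-.073,.047)])
U=np.array([w(162,45),w(418,62),w(145,490),w(388,505),w(271,472),w(272,516)])
for m in ([0,1,2,3],[0,1,2,4,5],range(6)):
    m=list(m)
    r=least_squares(lambda p:(wp(pose(p,L[m]))-U[m]).ravel(),[.433,-.277,-.045],loss='soft_l1',f_scale=.5); print(r.x); print(r.fun.reshape(-1,2)*4.2)
print("cam",-T[:3,:3].T@T[:3,3])
p=r.x; print("cradle vtx",[ (w*1) for w in (wp(pose(p,[(0,.058,.047),(.029,.058,.076),(-.029,.058,.076),(0,.073,.047)]))-[270,95])*4.2])
# depth
d=f['d']
for q in [(330,150),(350,150),(300,160)]: print(q,d[q[1],q[0]])
E
```

```text
[ 0.4317 -0.2812 -0.0541]
[[-1.6396 -0.4852]
 [10.3294 -0.2116]
 [-4.0013  3.0121]
 [ 1.3447 -0.8961]]
[ 0.4313 -0.2806 -0.0543]
[[-2.8978 -2.2952]
 [ 9.1506 -1.9978]
 [-5.2694  1.4042]
 [ 3.8891  2.1586]
 [-0.2963  0.6617]]
[ 0.4314 -0.2807 -0.0565]
[[-2.0952 -2.008 ]
 [ 9.8805 -1.1225]
 [-5.46    1.6166]
 [-0.0429 -1.7243]
 [ 3.7877  2.6726]
 [-0.4923  1.1593]]
cam [ 0.4012 -0.1976  0.4505]
cradle vtx [array([299.8081, 119.1073]), array([407.6833, 132.6236]), array([207.0668, 119.4386]), array([302.8526,  71.0658])]
(330, 150) 0.43828413
(350, 150) 0.43707344
(300, 160) 0.45453343
```

```bash
cat > cloud.py <<'E'
import numpy as np
def wcloud(p,d,K,T):
    v,u=np.mgrid[0:400,0:640].astype(float); x=(u-K[0,2])/K[0,0]; y=(v-K[1,2])/K[1,1]; th=np.hypot(x,y); s=np.where(th>1e-9,np.tan(th)/np.maximum(th,1e-9),1)
    c=np.stack([x*s*d,y*s*d,d],-1); return (c-T[:3,3])@T[:3,:3]
E
python3 - <<'E'
from cloud import *
import cv2
np.set_printoptions(precision=4,suppress=True)
f=np.load("w1.npz"); p=f['p'].astype(float); W=wcloud(p,f['d'],f['intrinsics'],f['world_to_cam'])
roi=np.zeros((400,640),bool); roi[98:230,295:378]=1
br=roi&(p[...,0]>p[...,2]*1.35)
print("counter z",np.median(W[150:200,255:290,2][f['d'][150:200,255:290]>0]))
X=W[br]; print(len(X)); z=X[:,2]; print(np.histogram(z,bins=np.arange(-.01,.09,.005)))
b=X[(z<.02)]
(c,wh,a)=cv2.minAreaRect((b[:,:2]*1000).astype(np.float32)); print("board",c,wh,a)
# slices of slats
for s in (X[(z>.04)&(X[:,1]>-.28)],X[(z>.04)&(X[:,1]<-.28)]):
    print(len(s), s.min(0),s.max(0), s.mean(0), np.median(s,0))
    m=s[s[:,2]>.065]; print("tips",len(m)); 
    for q in (m[m[:,0]<.435],m[m[:,0]>.435]): print(q.min(0),q.max(0),q.mean(0)) if len(q) else None
E
```

```text
counter z -0.00035549680646945297
6940
(array([   0,   23,   11,  173, 5075,   88,   84,   61,   39,   18,   23,
        129,  204,  180,  191,  235,  329,   53,    0]), array([-0.01 , -0.005,  0.   ,  0.005,  0.01 ,  0.015,  0.02 ,  0.025,
        0.03 ,  0.035,  0.04 ,  0.045,  0.05 ,  0.055,  0.06 ,  0.065,
        0.07 ,  0.075,  0.08 ,  0.085]))
board (429.1477355957031, -285.25518798828125) (167.9943084716797, 92.5013656616211) 88.62948608398438
709 [ 0.3993 -0.2243  0.0415] [ 0.4681 -0.1976  0.4505] [ 0.4328 -0.2147  0.0762] [ 0.434  -0.215   0.0653]
tips 356
[ 0.3993 -0.2213  0.0653] [ 0.4153 -0.1976  0.4505] [ 0.406  -0.2119  0.1213]
[ 0.4499 -0.2243  0.0651] [ 0.4681 -0.2092  0.0762] [ 0.4592 -0.2167  0.0709]
659 [ 0.3919 -0.3549  0.0401] [ 0.4613 -0.3364  0.0765] [ 0.4272 -0.3442  0.0619] [ 0.4278 -0.3438  0.0625]
tips 285
[ 0.3919 -0.3517  0.0652] [ 0.4079 -0.3364  0.0765] [ 0.4    -0.3436  0.0711]
[ 0.4441 -0.3549  0.0652] [ 0.4613 -0.3393  0.0765] [ 0.4531 -0.346   0.0707]
```

```bash
python3 go.py .5525 .291 .18 3.12
```

```text
t 1.05 tcp [ 0.4003 -0.2823  0.2995] q [-0.84  0.26  1.68 -0.    1.2  -0.84] psi 1.5636 F [-0.  -0.8 -0.3] width 0.0867
shift [574.4 148.  119.4] turn [-2.000e-02 -1.000e-02 -8.918e+01]
```

Request:
arm_command(motion=[{"tx": 0.045,"ty": 0.012,"tz": 0,"wx": 0,"wy": 0,"wz": -7,"grip": 0.087},{"tx": 0.09,"ty": 0.024,"tz": 0,"wx": 0,"wy": 0,"wz": -14,"grip": 0.087},{"tx": 0.135,"ty": 0.036,"tz": 0,"wx": 0,"wy": 0,"wz": -21,"grip": 0.087},{"tx": 0.18,"ty": 0.048,"tz": 0,"wx": 0,"wy": 0,"wz": -28,"grip": 0.087},{"tx": 0.225,"ty": 0.06,"tz": 0,"wx": 0,"wy": 0,"wz": -35,"grip": 0.087}])

```text
time: 1.55
tcp_pos: [0.4621, -0.0577, 0.2992]
tool_rot: [0.465, 0.885, -0.0, -0.0]
contact_force: [1.0, -0.4, 0.3]
width: 0.0871
```

```bash
python3 go.py .5525 .291 .18 3.12
```

```text
t 1.55 tcp [ 0.4621 -0.0577  0.2992] q [-0.36  0.23  1.73 -0.    1.18 -0.97] psi 2.174 F [ 1.  -0.4  0.3] width 0.0871
shift [235.8 272.3 119.2] turn [-1.00e-02 -2.00e-02 -5.42e+01]
```

Request:
arm_command(motion=[{"tx": 0.03,"ty": 0.034,"tz": 0.014,"wx": 0,"wy": 0,"wz": -7,"grip": 0.087},{"tx": 0.06,"ty": 0.068,"tz": 0.028,"wx": 0,"wy": 0,"wz": -14,"grip": 0.087},{"tx": 0.09,"ty": 0.102,"tz": 0.042,"wx": 0,"wy": 0,"wz": -21,"grip": 0.087},{"tx": 0.12,"ty": 0.136,"tz": 0.056,"wx": 0,"wy": 0,"wz": -28,"grip": 0.087},{"tx": 0.15,"ty": 0.17,"tz": 0.07,"wx": 0,"wy": 0,"wz": -35,"grip": 0.087}])

```text
time: 2.05
tcp_pos: [0.5173, 0.1625, 0.2285]
tool_rot: [0.177, 0.984, -0.0, -0.0]
contact_force: [0.5, -0.4, -0.0]
width: 0.0871
```

```bash
python3 go.py .5525 .291 .18 3.12
```

```text
t 2.05 tcp [0.5173 0.1625 0.2285] q [ 0.1   0.42  1.65 -0.    1.07 -1.12] psi 2.7856 F [ 0.5 -0.4 -0. ] width 0.0871
shift [ 11.8 132.8  48.4] turn [ -0.02  -0.02 -19.16]
```

Request:
arm_command(motion=[{"tx": 0.004,"ty": 0.045,"tz": 0.016,"wx": 0,"wy": 0,"wz": -7,"grip": 0.087},{"tx": 0.008,"ty": 0.09,"tz": 0.032,"wx": 0,"wy": 0,"wz": -14,"grip": 0.087},{"tx": 0.012,"ty": 0.133,"tz": 0.048,"wx": 0,"wy": 0,"wz": -19.2,"grip": 0.087},{"tx": 0.012,"ty": 0.133,"tz": 0.048,"wx": 0,"wy": 0,"wz": -19.2,"grip": 0.087}])

```text
time: 2.45
tcp_pos: [0.5521, 0.2939, 0.1781]
tool_rot: [0.01, 1.0, 0.0, -0.001]
contact_force: [-1.0, -2.0, 0.7]
width: 0.087
```

```bash
python3 - <<'E'
from plant import telemetry, imaging
import cv2, numpy as np
from go import go
go(.5525,.291,.018,3.12)
i=imaging.camera_info("wrist"); p,d=imaging.camera("wrist"); np.savez("w2.npz",p=p,d=d,**i); print(i['world_to_cam'])
cv2.imwrite("pics/w2.png",p[:,:,::-1])
E
```

```text
t 2.45 tcp [0.5521 0.2939 0.1781] q [ 0.31  0.59  1.48  0.    1.07 -1.24] psi 3.1217 F [-1.  -2.   0.7] width 0.087
shift [ -0.9  -3.  160.1] turn [ 0.04 -0.16  0.1 ]
[[ 0.02110939  0.99977648  0.00117453 -0.30466192]
 [ 0.95250491 -0.02046824  0.30383457 -0.53965545]
 [ 0.30379069 -0.00529501 -0.95272408  0.17300109]
 [ 0.          0.          0.          1.        ]]
```

View pics/w2.png

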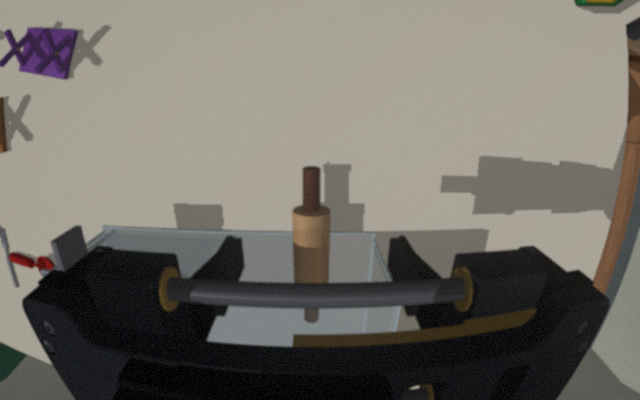

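The wrist view shows the pin's outer handle at (311,168)–(311,207) and its body below that. I'll locate it with depth.

```bash
python3 - <<'E'
from cloud import *
np.set_printoptions(precision=4,suppress=True)
f=np.load("w2.npz"); W=wcloud(f['p'],f['d'],f['intrinsics'],f['world_to_cam']); p=f['p'].astype(int)
for v in range(160,240,5):
    row=[u for u in range(285,335) if W[v,u,2]>.012 and f['d'][v,u]>0]
    if row: print(v,row[0],row[-1],W[v,row].min(0),W[v,row].max(0),W[v,row].mean(0))
q=W[150:210,290:330]; m=q[q[...,2]>.02]; print("outer x min",np.sort(m[:,0])[:8])
E
```

```text
170 302 320 [0.5311 0.2801 0.0264] [0.5328 0.298  0.0334] [0.5317 0.2891 0.0302]
175 302 320 [0.5362 0.2799 0.0255] [0.5381 0.2979 0.0329] [0.5368 0.289  0.0303]
180 302 320 [0.5411 0.2797 0.0254] [0.5433 0.2979 0.0336] [0.5419 0.2889 0.0304]
185 302 320 [0.5463 0.2795 0.0228] [0.5492 0.2978 0.0333] [0.547  0.2887 0.0304]
190 302 320 [0.5514 0.2794 0.0243] [0.5541 0.2977 0.0331] [0.5522 0.2886 0.0302]
195 302 319 [0.5567 0.2792 0.026 ] [0.5586 0.2965 0.0331] [0.5574 0.288  0.0304]
200 302 319 [0.5618 0.279  0.0257] [0.564  0.2965 0.0332] [0.5626 0.2878 0.0306]
205 302 319 [0.567  0.2788 0.0263] [0.5692 0.2964 0.0336] [0.568  0.2877 0.0305]
210 293 330 [0.5726 0.2691 0.0213] [0.5771 0.3079 0.0329] [0.5746 0.2885 0.0272]
215 293 330 [0.5749 0.2695 0.0276] [0.5804 0.3076 0.0411] [0.5762 0.2886 0.0376]
220 293 330 [0.5786 0.2691 0.0279] [0.5858 0.3075 0.0452] [0.5808 0.2885 0.0398]
225 293 330 [0.5843 0.2688 0.0268] [0.5919 0.3075 0.0445] [0.5864 0.2884 0.0393]
230 293 330 [0.5895 0.2685 0.0242] [0.5988 0.3076 0.0447] [0.5919 0.2882 0.0394]
235 293 328 [0.595  0.2683 0.03  ] [0.6012 0.3052 0.0447] [0.5972 0.287  0.04  ]
outer x min [0.4679 0.4679 0.4679 0.4679 0.4679 0.4679 0.4679 0.4679]
```

```bash
python3 go.py .5515 .2888 .018 3.112
```

```text
t 2.5 tcp [0.5516 0.2915 0.1791] q [ 0.31  0.59  1.49 -0.    1.07 -1.24] psi 3.1198 F [-0.6 -0.7  0.6] width 0.0869
shift [ -0.4  -2.5 161.1] turn [-0.07 -0.18  0.45]
```

Request:
arm_command(motion=[{"tx": 0,"ty": -0.002,"tz": 0.035,"wx": 0,"wy": 0,"wz": 0.4,"grip": 0.087},{"tx": 0,"ty": -0.0025,"tz": 0.07,"wx": 0,"wy": 0,"wz": 0.4,"grip": 0.087},{"tx": 0,"ty": -0.0025,"tz": 0.105,"wx": 0,"wy": 0,"wz": 0.4,"grip": 0.087},{"tx": 0,"ty": -0.0025,"tz": 0.14,"wx": 0,"wy": 0,"wz": 0.4,"grip": 0.07},{"tx": 0,"ty": -0.0025,"tz": 0.161,"wx": 0,"wy": 0,"wz": 0.4,"grip": 0.05}])

```text
time: 3.0
tcp_pos: [0.5508, 0.2852, 0.0183]
tool_rot: [0.017, 1.0, -0.001, -0.002]
contact_force: [-0.1, -0.7, 0.7]
width: 0.0779
```

Request:
arm_command(motion=[{"tx": 0,"ty": 0,"tz": 0,"wx": 0,"wy": 0,"wz": 0,"grip": 0.03},{"tx": 0,"ty": 0,"tz": 0,"wx": 0,"wy": 0,"wz": 0,"grip": 0.02},{"tx": 0,"ty": 0,"tz": 0,"wx": 0,"wy": 0,"wz": 0,"grip": 0.01},{"tx": 0,"ty": 0,"tz": 0,"wx": 0,"wy": 0,"wz": 0,"grip": 0.005},{"tx": 0,"ty": 0,"tz": 0,"wx": 0,"wy": 0,"wz": 0,"grip": 0.005}], grip_force=15)

```text
time: 3.5
tcp_pos: [0.5525, 0.2883, 0.022]
tool_rot: [0.014, 1.0, 0.0, 0.001]
contact_force: [0.2, -0.4, -0.8]
width: 0.0389
```

```bash
python3 go.py .4075 .293 .018 3.112
```

```text
t 3.5 tcp [0.5525 0.2883 0.022 ] q [ 0.3   0.81  1.57 -0.    0.76 -1.24] psi 3.1133 F [ 0.2 -0.4 -0.8] width 0.0389
shift [145.1   0.6   3.7] turn [0.05 0.14 0.07]
```

Request:
arm_command(motion=[{"tx": 0,"ty": 0,"tz": 0,"wx": 0,"wy": 0,"wz": 0,"grip": 0.005},{"tx": 0,"ty": 0,"tz": 0,"wx": 0,"wy": 0,"wz": 0,"grip": 0.005},{"tx": 0,"ty": 0,"tz": 0,"wx": 0,"wy": 0,"wz": 0,"grip": 0.005},{"tx": 0,"ty": 0,"tz": 0,"wx": 0,"wy": 0,"wz": 0,"grip": 0.005}])

```text
time: 3.9
tcp_pos: [0.5516, 0.2883, 0.0206]
tool_rot: [0.014, 1.0, 0.0, 0.0]
contact_force: [0.0, 0.4, -0.0]
width: 0.0175
```

```bash
python3 go.py .4075 .293 .018 3.112
```

```text
t 3.9 tcp [0.5516 0.2883 0.0206] q [ 0.3   0.81  1.57  0.    0.76 -1.24] psi 3.1138 F [ 0.   0.4 -0. ] width 0.0175
shift [144.2   0.6   2.6] turn [0.01 0.   0.1 ]
```

Request:
arm_command(motion=[{"tx": 0.015,"ty": 0,"tz": 0,"wx": 0,"wy": 0,"wz": 0,"grip": 0.005},{"tx": 0.04,"ty": 0,"tz": 0,"wx": 0,"wy": 0,"wz": 0,"grip": 0.005},{"tx": 0.07,"ty": 0,"tz": 0,"wx": 0,"wy": 0,"wz": 0,"grip": 0.005},{"tx": 0.1,"ty": 0,"tz": 0,"wx": 0,"wy": 0,"wz": 0,"grip": 0.005},{"tx": 0.125,"ty": 0,"tz": 0,"wx": 0,"wy": 0,"wz": 0,"grip": 0.005}])

```text
time: 4.4
tcp_pos: [0.4245, 0.2913, 0.0203]
tool_rot: [0.014, 1.0, -0.0, -0.001]
contact_force: [-1.0, -0.7, -1.3]
width: 0.0173
```

Request:
arm_command(motion=[{"tx": 0.02,"ty": 0,"tz": 0,"wx": 0,"wy": 0,"wz": 0,"grip": 0.005},{"tx": 0.025,"ty": 0,"tz": 0,"wx": 0,"wy": 0,"wz": 0,"grip": 0.005},{"tx": 0.025,"ty": 0,"tz": 0,"wx": 0,"wy": 0,"wz": 0,"grip": 0.005}])

```text
time: 4.7
tcp_pos: [0.4014, 0.2925, 0.0205]
tool_rot: [0.014, 1.0, -0.0, -0.0]
contact_force: [0.6, -0.3, -1.2]
width: 0.0173
```

```bash
python3 - <<'E'
from plant import telemetry, imaging
import cv2, numpy as np
from go import go
go(.4075,.293,.017,3.112)
p,d=imaging.camera("side"); np.savez("side1.npz",p=p,d=d)
cv2.imwrite("pics/s1.png",cv2.resize(p[180:330,130:370,::-1],None,fx=3.3,fy=3.3))
E
```

```text
t 4.7 tcp [0.4014 0.2925 0.0205] q [ 0.4   0.73  1.9  -0.    0.51 -1.14] psi 3.1145 F [ 0.6 -0.3 -1.2] width 0.0173
shift [-6.1  0.7  3.5] turn [-0.01 -0.02  0.14]
```

View pics/s1.png

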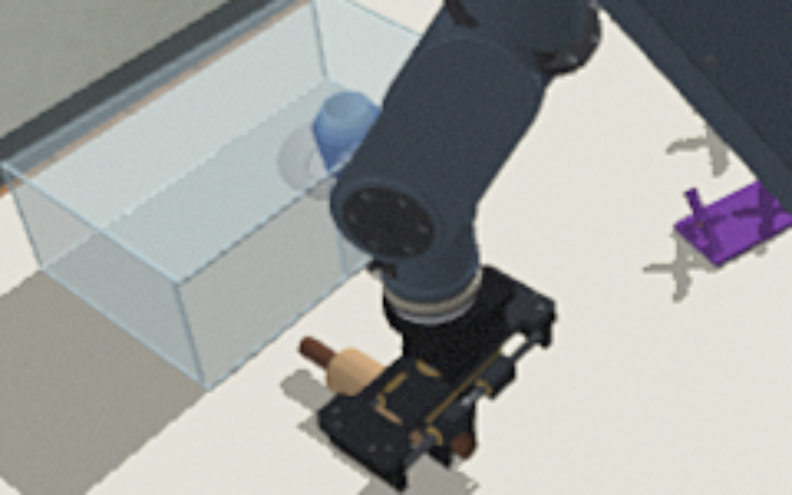

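The pin is out of the box, with its inner handle at (318,350) clear of the front. I'll lower it about 4 mm onto the counter.

Request:
arm_command(motion=[{"tx": 0,"ty": 0,"tz": 0.0015,"wx": 0,"wy": 0,"wz": 0,"grip": 0.005},{"tx": 0,"ty": 0,"tz": 0.003,"wx": 0,"wy": 0,"wz": 0,"grip": 0.005},{"tx": 0,"ty": 0,"tz": 0.004,"wx": 0,"wy": 0,"wz": 0,"grip": 0.005},{"tx": 0,"ty": 0,"tz": 0.0042,"wx": 0,"wy": 0,"wz": 0,"grip": 0.005}], grip_force=5)

```text
time: 5.15
tcp_pos: [0.4032, 0.2926, 0.0165]
tool_rot: [0.014, 1.0, 0.0, 0.001]
contact_force: [0.8, 0.8, 1.9]
width: 0.018
```

Request:
arm_command(motion=[{"tx": 0,"ty": 0,"tz": 0,"wx": 0,"wy": 0,"wz": 0,"grip": 0.018},{"tx": 0,"ty": 0,"tz": 0,"wx": 0,"wy": 0,"wz": 0,"grip": 0.02},{"tx": 0,"ty": 0,"tz": 0,"wx": 0,"wy": 0,"wz": 0,"grip": 0.022},{"tx": 0,"ty": 0,"tz": 0,"wx": 0,"wy": 0,"wz": 0,"grip": 0.025},{"tx": 0,"ty": 0,"tz": 0,"wx": 0,"wy": 0,"wz": 0,"grip": 0.03}])

```text
time: 5.65
tcp_pos: [0.4013, 0.2922, 0.0162]
tool_rot: [0.014, 1.0, -0.0, -0.0]
contact_force: [-0.3, 0.0, -0.1]
width: 0.0268
```

```bash
python3 go.py .4075 .293 .017 3.112
```

```text
t 5.65 tcp [0.4013 0.2922 0.0162] q [ 0.4   0.74  1.9   0.    0.5  -1.14] psi 3.1137 F [-0.3  0.  -0.1] width 0.0268
shift [-6.2  0.9 -0.8] turn [-0.02 -0.05  0.1 ]
```

Request:
arm_command(motion=[{"tx": 0,"ty": 0,"tz": 0,"wx": 0,"wy": 0,"wz": 0,"grip": 0.04},{"tx": 0,"ty": 0,"tz": 0,"wx": 0,"wy": 0,"wz": 0,"grip": 0.05},{"tx": 0,"ty": 0,"tz": 0,"wx": 0,"wy": 0,"wz": 0,"grip": 0.065},{"tx": 0,"ty": 0,"tz": 0,"wx": 0,"wy": 0,"wz": 0,"grip": 0.087},{"tx": 0,"ty": 0,"tz": 0,"wx": 0,"wy": 0,"wz": 0,"grip": 0.087}])

```text
time: 6.15
tcp_pos: [0.4018, 0.2924, 0.0164]
tool_rot: [0.014, 1.0, 0.0, 0.0]
contact_force: [-0.0, -0.6, 0.5]
width: 0.062
```

Request:
arm_command(motion=[{"tx": 0,"ty": 0,"tz": -0.03,"wx": 0,"wy": 0,"wz": 0,"grip": 0.087},{"tx": 0,"ty": 0,"tz": -0.07,"wx": 0,"wy": 0,"wz": 0,"grip": 0.087},{"tx": -0.02,"ty": 0,"tz": -0.11,"wx": 0,"wy": 0,"wz": 0,"grip": 0.087},{"tx": -0.02,"ty": 0,"tz": -0.13,"wx": 0,"wy": 0,"wz": 0,"grip": 0.087}])

```text
time: 6.55
tcp_pos: [0.4258, 0.2928, 0.1499]
tool_rot: [0.014, 1.0, 0.002, 0.004]
contact_force: [1.2, 1.2, -0.0]
width: 0.0858
```

```bash
python3 - <<'E'
from plant import telemetry, imaging
import cv2, numpy as np
from go import go
go(.4745,.29,.017,3.112)
i=imaging.camera_info("wrist"); p,d=imaging.camera("wrist"); np.savez("w3.npz",p=p,d=d,**i)
cv2.imwrite("pics/w3.png",p[:,:,::-1])
E
```

```text
t 6.55 tcp [0.4258 0.2928 0.1499] q [ 0.39  0.5   1.79 -0.    0.84 -1.16] psi 3.1132 F [ 1.2  1.2 -0. ] width 0.0858
shift [-47.6  -1.9 133.3] turn [0.19 0.48 0.07]
```

View pics/w3.png

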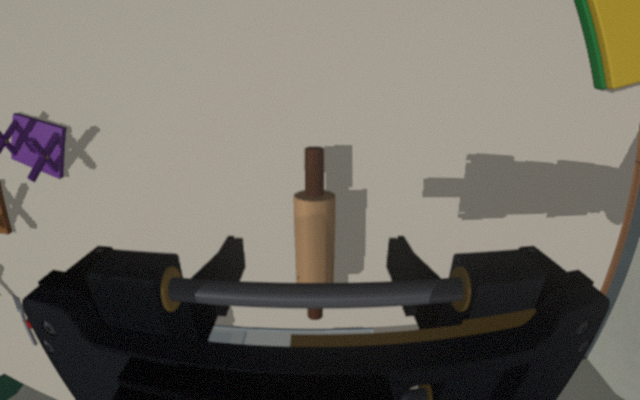

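The pin lies on the counter, released, with handle end at (314,149) and far end at (316,318).

```bash
python3 - <<'E'
from cloud import *
np.set_printoptions(precision=4,suppress=True)
f=np.load("w3.npz"); W=wcloud(f['p'],f['d'],f['intrinsics'],f['world_to_cam'])
q=W[145:282,285:345].reshape(-1,3); q=q[(q[:,2]>.009)&(q[:,2]<.05)]
for v in (150,155,170,185,190,192,195,200,210,230,250,270):
    r=W[v,285:345]; r=r[(r[:,2]>.009)&(r[:,2]<.05)]; print(v,r.mean(0),r.min(0)[1],r.max(0))
q=W[310:325,308:325].reshape(-1,3); q=q[(q[:,2]>.009)&(q[:,2]<.05)]; print("far",q.mean(0),q.max(0))
E
python3 go.py .4745 .29 .017 3.112
```

```text
150 [0.3832 0.2923 0.0269] 0.2841402756894417 [0.3843 0.3004 0.0295]
155 [0.3878 0.2921 0.0268] 0.28397420920426814 [0.3888 0.3002 0.0293]
170 [0.4016 0.2922 0.0266] 0.28343029217924715 [0.4029 0.3008 0.0296]
185 [0.4157 0.2917 0.0265] 0.282889268502361 [0.4173 0.3005 0.0293]
190 [0.4205 0.2916 0.0263] 0.2826795269031951 [0.4224 0.3004 0.03  ]
192 [0.4243 0.291  0.0202] 0.2734290589825431 [0.427  0.3083 0.0291]
195 [0.4262 0.2914 0.0238] 0.2719947000557814 [0.428  0.3107 0.0296]
200 [0.4276 0.2914 0.0342] 0.27217114122134733 [0.431  0.3104 0.0372]
210 [0.4367 0.2911 0.0358] 0.27163988472516204 [0.4417 0.3104 0.0408]
230 [0.4566 0.2909 0.0357] 0.2716421828764916 [0.4633 0.3103 0.0404]
250 [0.4773 0.2893 0.0361] 0.27033096741242607 [0.4826 0.308  0.0407]
270 [0.5002 0.2886 0.0354] 0.2686875201868261 [0.5075 0.3079 0.0401]
far [0.5637 0.2875 0.0273] [0.5712 0.2956 0.0298]
t 6.6 tcp [0.4256 0.2931 0.1516] q [ 0.39  0.5   1.79 -0.    0.84 -1.16] psi 3.1133 F [-0.4  0.6  0.7] width 0.0859
shift [-47.7  -2.3 135.1] turn [0.25 0.56 0.07]
```

Request:
arm_command(motion=[{"tx": -0.03,"ty": -0.003,"tz": 0,"wx": 0,"wy": 0,"wz": 0,"grip": 0.087},{"tx": -0.05,"ty": -0.003,"tz": 0.03,"wx": 0,"wy": 0,"wz": 0,"grip": 0.087},{"tx": -0.05,"ty": -0.003,"tz": 0.07,"wx": 0,"wy": 0,"wz": 0,"grip": 0.087},{"tx": -0.05,"ty": -0.003,"tz": 0.1,"wx": 0,"wy": 0,"wz": 0,"grip": 0.087},{"tx": -0.05,"ty": -0.003,"tz": 0.12,"wx": 0,"wy": 0,"wz": 0,"grip": 0.087}])

```text
time: 7.1
tcp_pos: [0.47, 0.2866, 0.0237]
tool_rot: [0.014, 1.0, -0.001, -0.002]
contact_force: [0.5, -0.0, 0.3]
width: 0.0869
```

```bash
python3 go.py .476 .29 .015 3.115
```

```text
t 7.1 tcp [0.47   0.2866 0.0237] q [ 0.34  0.76  1.76  0.    0.63 -1.2 ] psi 3.1132 F [ 0.5 -0.   0.3] width 0.0869
shift [-5.9  3.5  8.7] turn [-0.08 -0.22 -0.1 ]
```

Request:
arm_command(motion=[{"tx": -0.004,"ty": 0,"tz": 0.005,"wx": 0,"wy": 0,"wz": 0,"grip": 0.075},{"tx": -0.004,"ty": 0,"tz": 0.01,"wx": 0,"wy": 0,"wz": 0,"grip": 0.065},{"tx": -0.004,"ty": 0,"tz": 0.01,"wx": 0,"wy": 0,"wz": 0,"grip": 0.055},{"tx": -0.004,"ty": 0,"tz": 0.01,"wx": 0,"wy": 0,"wz": 0,"grip": 0.05}])

```text
time: 7.5
tcp_pos: [0.4762, 0.2876, 0.0173]
tool_rot: [0.014, 1.0, 0.0, 0.001]
contact_force: [0.8, 0.1, 0.4]
width: 0.0629
```

```bash
python3 go.py .476 .29 .015 3.115
```

```text
t 7.5 tcp [0.4762 0.2876 0.0173] q [ 0.34  0.77  1.75  0.    0.62 -1.2 ] psi 3.1137 F [0.8 0.1 0.4] width 0.0629
shift [0.3 2.4 2.3] turn [ 0.04  0.09 -0.07]
```

Request:
arm_command(motion=[{"tx": 0,"ty": 0.0015,"tz": 0.001,"wx": 0,"wy": 0,"wz": 0,"grip": 0.04},{"tx": 0,"ty": 0.0015,"tz": 0.001,"wx": 0,"wy": 0,"wz": 0,"grip": 0.03},{"tx": 0,"ty": 0.0015,"tz": 0.001,"wx": 0,"wy": 0,"wz": 0,"grip": 0.02},{"tx": 0,"ty": 0.0015,"tz": 0.001,"wx": 0,"wy": 0,"wz": 0,"grip": 0.02},{"tx": 0,"ty": 0.0015,"tz": 0.001,"wx": 0,"wy": 0,"wz": 0,"grip": 0.02}], grip_force=12)

```text
time: 8.0
tcp_pos: [0.4759, 0.289, 0.0159]
tool_rot: [0.014, 1.0, 0.0, 0.0]
contact_force: [-0.1, 1.3, 4.5]
width: 0.0393
```

```bash
python3 go.py .431 -.2805 .2 1.516
```

```text
t 8.0 tcp [0.4759 0.289  0.0159] q [ 0.34  0.77  1.75  0.    0.62 -1.2 ] psi 3.1136 F [-0.1  1.3  4.5] width 0.0393
shift [  28.8 -570.5 -184.4] turn [6.000e-02 1.000e-02 9.154e+01]
```

Request:
arm_command(motion=[{"tx": 0,"ty": 0,"tz": -0.02,"wx": 0,"wy": 0,"wz": 0,"grip": 0.02},{"tx": 0,"ty": 0,"tz": -0.055,"wx": 0,"wy": 0,"wz": 0,"grip": 0.02},{"tx": 0,"ty": 0,"tz": -0.095,"wx": 0,"wy": 0,"wz": 0,"grip": 0.02},{"tx": 0,"ty": -0.02,"tz": -0.13,"wx": 0,"wy": 0,"wz": 5,"grip": 0.02},{"tx": 0,"ty": -0.055,"tz": -0.16,"wx": 0,"wy": 0,"wz": 10,"grip": 0.02}], grip_force=15)

```text
time: 8.5
tcp_pos: [0.4745, 0.2346, 0.177]
tool_rot: [0.101, 0.995, 0.001, 0.001]
contact_force: [1.0, -1.3, -1.6]
width: 0.0395
```

```bash
python3 go.py .431 -.2805 .2 1.516
```

```text
t 8.5 tcp [0.4745 0.2346 0.177 ] q [ 0.25  0.48  1.73  0.    0.93 -1.12] psi 2.9386 F [ 1.  -1.3 -1.6] width 0.0395
shift [ -61.3 -513.3  -23.5] turn [1.400e-01 4.000e-02 8.151e+01]
```

Request:
arm_command(motion=[{"tx": -0.005,"ty": -0.04,"tz": -0.005,"wx": 0,"wy": 0,"wz": 7,"grip": 0.02},{"tx": -0.01,"ty": -0.08,"tz": -0.01,"wx": 0,"wy": 0,"wz": 14,"grip": 0.02},{"tx": -0.015,"ty": -0.12,"tz": -0.015,"wx": 0,"wy": 0,"wz": 21,"grip": 0.02},{"tx": -0.02,"ty": -0.16,"tz": -0.02,"wx": 0,"wy": 0,"wz": 28,"grip": 0.02},{"tx": -0.025,"ty": -0.2,"tz": -0.023,"wx": 0,"wy": 0,"wz": 35,"grip": 0.02}])

```text
time: 9.0
tcp_pos: [0.4577, 0.0314, 0.1985]
tool_rot: [0.398, 0.917, -0.0, -0.0]
contact_force: [0.4, 0.7, -0.8]
width: 0.0393
```

```bash
python3 go.py .431 -.2805 .2 1.516
```

```text
t 9.0 tcp [0.4577 0.0314 0.1985] q [-0.18  0.36  1.88 -0.    0.91 -0.93] psi 2.3235 F [ 0.4  0.7 -0.8] width 0.0393
shift [-209.4 -232.7   -1.5] turn [-2.000e-02 -0.000e+00  4.627e+01]
```

Request:
arm_command(motion=[{"tx": -0.03,"ty": -0.033,"tz": 0,"wx": 0,"wy": 0,"wz": 7,"grip": 0.02},{"tx": -0.06,"ty": -0.066,"tz": 0,"wx": 0,"wy": 0,"wz": 14,"grip": 0.02},{"tx": -0.09,"ty": -0.1,"tz": 0,"wx": 0,"wy": 0,"wz": 21,"grip": 0.02},{"tx": -0.12,"ty": -0.133,"tz": 0,"wx": 0,"wy": 0,"wz": 28,"grip": 0.02},{"tx": -0.15,"ty": -0.166,"tz": 0,"wx": 0,"wy": 0,"wz": 35,"grip": 0.02}])

```text
time: 9.5
tcp_pos: [0.4399, -0.1917, 0.198]
tool_rot: [0.655, 0.755, -0.0, -0.001]
contact_force: [1.1, -0.3, -1.5]
width: 0.0396
```

```bash
python3 go.py .431 -.2805 .2 1.516
```

```text
t 9.5 tcp [ 0.4399 -0.1917  0.198 ] q [-0.64  0.39  1.83 -0.    0.93 -0.79] psi 1.712 F [ 1.1 -0.3 -1.5] width 0.0396
shift [-86.6 -21.3  -2. ] turn [-0.05 -0.04 11.23]
```

Request:
arm_command(motion=[{"tx": -0.03,"ty": -0.007,"tz": 0.005,"wx": 0,"wy": 0,"wz": 5,"grip": 0.02},{"tx": -0.06,"ty": -0.014,"tz": 0.015,"wx": 0,"wy": 0,"wz": 10,"grip": 0.02},{"tx": -0.08,"ty": -0.02,"tz": 0.025,"wx": 0,"wy": 0,"wz": 11.2,"grip": 0.02},{"tx": -0.086,"ty": -0.021,"tz": 0.03,"wx": 0,"wy": 0,"wz": 11.2,"grip": 0.02},{"tx": -0.086,"ty": -0.021,"tz": 0.03,"wx": 0,"wy": 0,"wz": 11.2,"grip": 0.02}])

```text
time: 10.0
tcp_pos: [0.4319, -0.2782, 0.1673]
tool_rot: [0.725, 0.689, 0.0, -0.001]
contact_force: [-0.4, -0.7, -0.7]
width: 0.0396
```

```bash
python3 - <<'E'
from plant import telemetry, imaging
import cv2, numpy as np
from go import go
go(.431,-.2805,.12,1.516)
i=imaging.camera_info("wrist"); p,d=imaging.camera("wrist"); np.savez("w4.npz",p=p,d=d,**i)
cv2.imwrite("pics/w4.png",p[:,:,::-1])
E
```

```text
t 10.0 tcp [ 0.4319 -0.2782  0.1673] q [-0.79  0.48  1.77  0.    0.89 -0.74] psi 1.5208 F [-0.4 -0.7 -0.7] width 0.0396
shift [-2.4 -0.7 47.3] turn [-0.11 -0.11  0.27]
```

View pics/w4.png

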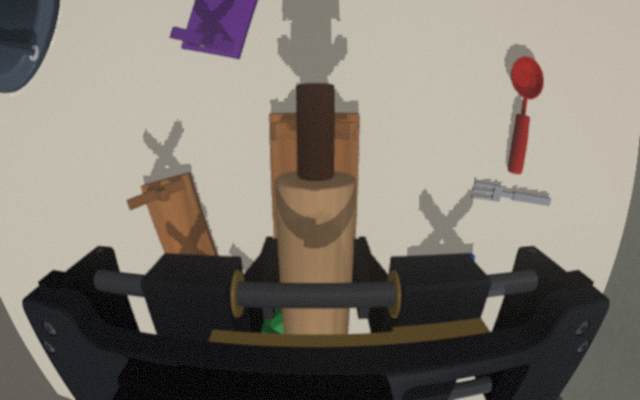

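The pin hangs over the rest, with its handle at (315,85)–(315,178) centred over the board at 270–358. I'll check the numbers.

```bash
python3 - <<'E'
from cloud import *
np.set_printoptions(precision=4,suppress=True)
f=np.load("w4.npz"); W=wcloud(f['p'],f['d'],f['intrinsics'],f['world_to_cam'])
for v in (86,90,110,130,150,170,190,205,230):
    r=W[v,270:362]; z=r[:,2]; m=r[(z>.1)&(z<.25)]; 
    if len(m): print(v,"pin",m.mean(0),(m[:,0].min()+m[:,0].max())/2,m[:,2].max())
m=W[100:235,255:375].reshape(-1,3); z=m[:,2]
b=m[(z>.006)&(z<.018)]
for y in (-.21,-.22,-.23,-.24,-.25,-.26,-.27):
    k=b[abs(b[:,1]-y)<.004]
    if len(k): print("board y",y,k[:,0].min(),k[:,0].max(),(k[:,0].min()+k[:,0].max())/2)
print("board ymax",np.sort(b[:,1])[-5:])
t=m[(z>.05)&(z<.09)]; print("tre",len(t),t.min(0) if len(t) else 0,t.max(0) if len(t) else 0)
E
```

```text
86 pin [ 0.4365 -0.1863  0.1782] 0.4364699983310977 0.18058511718042425
90 pin [ 0.4362 -0.1882  0.1785] 0.43640523488239924 0.1812270247169232
110 pin [ 0.4362 -0.1972  0.1786] 0.43614718490112936 0.18101965024284605
130 pin [ 0.4355 -0.2062  0.1788] 0.43541175894910267 0.18128997661400928
150 pin [ 0.4348 -0.2154  0.1784] 0.434733076602979 0.18070499766020678
170 pin [ 0.4348 -0.2252  0.1763] 0.4344524463477089 0.18128496767118893
190 pin [ 0.4344 -0.2317  0.1879] 0.4343547891285122 0.19176289581170095
205 pin [ 0.4341 -0.2386  0.1877] 0.43401835327088406 0.19249915615138027
230 pin [ 0.4335 -0.2508  0.1876] 0.4332018321575293 0.1928216577567452
board y -0.21 0.3891424935525245 0.47846849376453165 0.43380549365852805
board y -0.22 0.3880325940349341 0.4770430223004563 0.4325378081676952
board y -0.23 0.3882967695668283 0.47687084000545643 0.43258380478614233
board y -0.24 0.3872129499682102 0.47756765903119486 0.4323903044997025
board y -0.25 0.38702880058912215 0.4760816066509057 0.4315552036200139
board y -0.26 0.3867691346369654 0.47635091869076274 0.43156002666386406
board y -0.27 0.38583523671841047 0.47597023849178693 0.4309027376050987
board ymax [-0.2004 -0.2004 -0.2004 -0.2003 -0.2002]
tre 945 [ 0.3978 -0.2241  0.0523] [ 0.4688 -0.2064  0.0772]
```

Request:
arm_command(motion=[{"tx": 0,"ty": -0.0013,"tz": 0.025,"wx": 0,"wy": 0,"wz": 0.2,"grip": 0.02},{"tx": 0,"ty": -0.0013,"tz": 0.05,"wx": 0,"wy": 0,"wz": 0.2,"grip": 0.02},{"tx": 0,"ty": -0.0013,"tz": 0.075,"wx": 0,"wy": 0,"wz": 0.2,"grip": 0.02},{"tx": 0,"ty": -0.0013,"tz": 0.095,"wx": 0,"wy": 0,"wz": 0.2,"grip": 0.02},{"tx": 0,"ty": -0.0013,"tz": 0.1,"wx": 0,"wy": 0,"wz": 0.2,"grip": 0.02}])

```text
time: 10.55
tcp_pos: [0.4306, -0.2758, 0.0671]
tool_rot: [0.725, 0.689, 0.0, -0.002]
contact_force: [0.4, -0.5, -1.4]
width: 0.0397
```

```bash
python3 - <<'E'
from plant import telemetry, imaging
import cv2, numpy as np
from cloud import *
from go import go
go(.4305,-.2805,.055,1.518)
i=imaging.camera_info("wrist"); p,d=imaging.camera("wrist"); np.savez("w5.npz",p=p,d=d,**i)
cv2.imwrite("pics/w5.png",cv2.resize(p[60:280,200:440,::-1],None,fx=2.5,fy=2.5))
go(.4305,-.2805,.055,1.518)
E
```

```text
t 10.55 tcp [ 0.4306 -0.2758  0.0671] q [-0.79  0.65  1.85  0.    0.65 -0.74] psi 1.5204 F [ 0.4 -0.5 -1.4] width 0.0397
shift [-4.8  0.1 12.1] turn [-0.18 -0.17  0.14]
t 10.6 tcp [ 0.4309 -0.2762  0.0673] q [-0.79  0.65  1.84  0.    0.65 -0.74] psi 1.5202 F [ 0.5 -0.2 -2. ] width 0.0396
shift [-4.3 -0.1 12.3] turn [-0.14 -0.14  0.13]
```

View pics/w5.png

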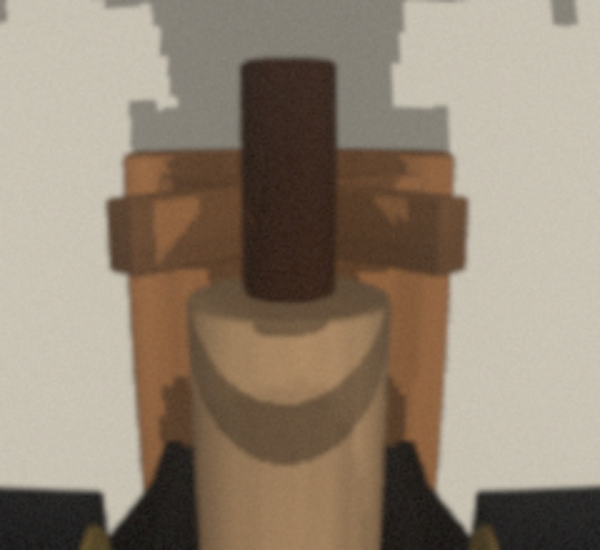

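```bash
python3 - <<'E'
from cloud import *
np.set_printoptions(precision=4,suppress=True)
f=np.load("w5.npz"); W=wcloud(f['p'],f['d'],f['intrinsics'],f['world_to_cam'])
m=W[70:250,230:400].reshape(-1,3); z=m[:,2]
h=m[(z>.0765+.0015)&(z<.095)&(abs(m[:,0]-.433)<.012)]; print("handle ymax",np.sort(h[:,1])[-6:],"top",np.percentile(h[:,2],95))
for y in (-.19,-.2,-.21,-.22):
    k=h[abs(h[:,1]-y)<.004]; print(y,(k[:,0].min()+k[:,0].max())/2,k[:,2].max())
t=m[(z>.06)&(z<.078)&(abs(m[:,0]-.433)>.015)]; print("tre",t.min(0),t.max(0))
bb=m[(z>.085)&(m[:,1]<-.22)]; print("body start",np.sort(bb[:,1])[-6:])
E
```

```text
handle ymax [-0.1827 -0.1826 -0.1826 -0.1826 -0.1825 -0.1825] top 0.0911528137294718
-0.19 0.4345417721446142 0.08175850612794305
-0.2 0.43431229568016105 0.08174038806407366
-0.21 0.4340193814113088 0.0815151344804372
-0.22 0.4334969669933304 0.0811941114113762
tre [ 0.3977 -0.2688  0.06  ] [ 0.4695 -0.2064  0.078 ]
body start [-0.2267 -0.2267 -0.2267 -0.2267 -0.2266 -0.2266]
```

Request:
arm_command(motion=[{"tx": -0.002,"ty": 0,"tz": 0.003,"wx": 0,"wy": 0,"wz": 0,"grip": 0.02},{"tx": -0.003,"ty": 0,"tz": 0.006,"wx": 0,"wy": 0,"wz": 0,"grip": 0.02},{"tx": -0.003,"ty": 0,"tz": 0.009,"wx": 0,"wy": 0,"wz": 0,"grip": 0.02},{"tx": -0.003,"ty": 0,"tz": 0.011,"wx": 0,"wy": 0,"wz": 0,"grip": 0.02},{"tx": -0.003,"ty": 0,"tz": 0.0115,"wx": 0,"wy": 0,"wz": 0,"grip": 0.02}], grip_force=8)

```text
time: 11.1
tcp_pos: [0.4311, -0.2813, 0.0569]
tool_rot: [0.725, 0.688, 0.0, 0.0]
contact_force: [-0.9, 1.1, -0.7]
width: 0.0399
```

```bash
python3 go.py .4305 -.2805 .055 1.518
```

```text
t 11.1 tcp [ 0.4311 -0.2813  0.0569] q [-0.8   0.67  1.84  0.    0.63 -0.74] psi 1.5182 F [-0.9  1.1 -0.7] width 0.0399
shift [ 0.7 -0.7  1.9] turn [0.   0.   0.01]
```

Request:
arm_command(motion=[{"tx": 0,"ty": 0,"tz": 0.0005,"wx": 0,"wy": 0,"wz": 0,"grip": 0.02},{"tx": 0,"ty": 0,"tz": 0.001,"wx": 0,"wy": 0,"wz": 0,"grip": 0.02},{"tx": 0,"ty": 0,"tz": 0.0015,"wx": 0,"wy": 0,"wz": 0,"grip": 0.02},{"tx": 0,"ty": 0,"tz": 0.0015,"wx": 0,"wy": 0,"wz": 0,"grip": 0.02}])

```text
time: 11.5
tcp_pos: [0.431, -0.2813, 0.0563]
tool_rot: [0.725, 0.688, -0.0, 0.0]
contact_force: [-3.3, 1.2, 7.3]
width: 0.0399
```

```bash
cat > chk.py <<'E'
import sys
from plant import telemetry, imaging
import cv2
from cloud import *
from go import go
np.set_printoptions(precision=4,suppress=True)
n=sys.argv[1]
i=imaging.camera_info("wrist"); p,d=imaging.camera("wrist"); np.savez(n+".npz",p=p,d=d,**i)
cv2.imwrite(f"pics/{n}.png",cv2.resize(p[60:280,200:440,::-1],None,fx=2.5,fy=2.5))
go(.4305,-.2805,.055,1.518)
W=wcloud(p,d,i['intrinsics'],i['world_to_cam'])
q=p.astype(int); dark=(q[...,0]<95)&(d>0); dark[:70]=0; dark[260:]=0; dark[:,:230]=0; dark[:,400:]=0
h=W[dark]; h=h[(h[:,2]>.05)&(h[:,2]<.1)&(abs(h[:,0]-.433)<.012)&(h[:,1]>-.226)]
print("handle ymax",np.percentile(h[:,1],99.5))
for y in (-.19,-.2,-.21,-.22):
    k=h[abs(h[:,1]-y)<.004]; print(y,(k[:,0].min()+k[:,0].max())/2,np.percentile(k[:,2],97))
m=W[70:250,230:400].reshape(-1,3); t=m[(m[:,2]>.06)&(m[:,2]<.078)&(abs(m[:,0]-.433)>.022)&(m[:,1]>-.23)]; print("tre",t.min(0),t.max(0))
E
python3 chk.py w6
```

```text
t 11.55 tcp [ 0.431  -0.2813  0.0563] q [-0.8   0.67  1.84 -0.    0.63 -0.74] psi 1.5186 F [-1.1  0.9  7.2] width 0.04
shift [ 0.8 -0.6  1.3] turn [0.   0.02 0.03]
handle ymax -0.1883229407880133
-0.19 0.4356328888770661 0.07031838273145827
-0.2 0.43530331930553867 0.07027212302699314
-0.21 0.4348548389354616 0.07003380826493642
-0.22 0.43317598899095544 0.07003916864259405
tre [ 0.3977 -0.2242  0.0602] [ 0.4693 -0.2065  0.0775]
```

View pics/w6.png

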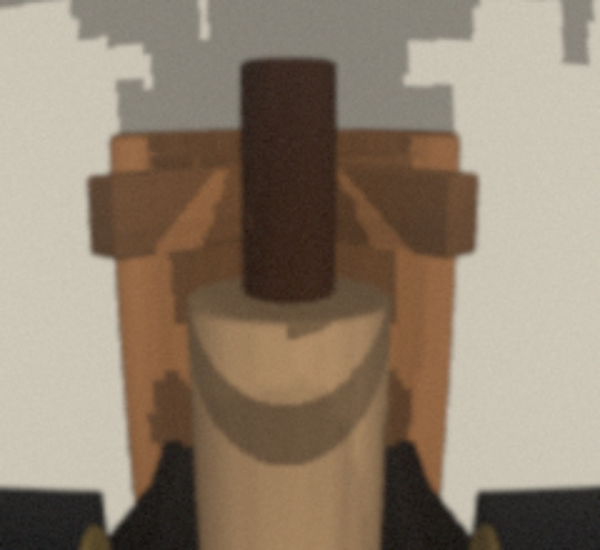

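About 7 N of contact, with a slight push toward −x, so the pin sits about 1 mm to +x on one slat. I'll nudge it −x.

Request:
arm_command(motion=[{"tx": 0,"ty": -0.0005,"tz": 0,"wx": 0,"wy": 0,"wz": 0,"grip": 0.02},{"tx": 0,"ty": -0.001,"tz": 0,"wx": 0,"wy": 0,"wz": 0,"grip": 0.02},{"tx": 0,"ty": -0.001,"tz": 0.0005,"wx": 0,"wy": 0,"wz": 0,"grip": 0.02},{"tx": 0,"ty": -0.001,"tz": 0.0005,"wx": 0,"wy": 0,"wz": 0,"grip": 0.02}])

```text
time: 11.95
tcp_pos: [0.4302, -0.2814, 0.0555]
tool_rot: [0.725, 0.688, -0.0, 0.0]
contact_force: [-1.1, 1.3, 6.9]
width: 0.0396
```

```bash
python3 chk.py w7
```

```text
t 12.0 tcp [ 0.4302 -0.2814  0.0555] q [-0.8   0.67  1.85 -0.    0.62 -0.74] psi 1.5187 F [-2.1  1.3  8. ] width 0.0397
shift [0.9 0.2 0.5] turn [0.02 0.03 0.04]
handle ymax -0.18835385842803817
-0.19 0.43467833858202853 0.06933234747955497
-0.2 0.4343841336061036 0.06946532725755726
-0.21 0.4331785856416335 0.06934482771019249
-0.22 0.4330213454068529 0.0692263031992108
tre [ 0.3974 -0.2245  0.0603] [ 0.4693 -0.2065  0.0767]
```

Request:
arm_command(motion=[{"tx": 0,"ty": -0.0005,"tz": 0,"wx": 0,"wy": 0,"wz": 0,"grip": 0.02},{"tx": 0,"ty": -0.001,"tz": 0,"wx": 0,"wy": 0,"wz": 0,"grip": 0.02},{"tx": 0,"ty": -0.001,"tz": 0,"wx": 0,"wy": 0,"wz": 0,"grip": 0.02},{"tx": 0,"ty": -0.001,"tz": 0,"wx": 0,"wy": 0,"wz": 0,"grip": 0.02}])

```text
time: 12.4
tcp_pos: [0.4301, -0.2814, 0.0554]
tool_rot: [0.725, 0.688, 0.0, 0.001]
contact_force: [1.4, 1.4, 5.0]
width: 0.0398
```

```bash
python3 chk.py w8
```

```text
t 12.45 tcp [ 0.4301 -0.2814  0.0554] q [-0.8   0.67  1.85  0.    0.62 -0.75] psi 1.5185 F [1.2 2.6 5.4] width 0.0398
shift [0.9 0.3 0.4] turn [0.11 0.05 0.03]
handle ymax -0.18836884074529917
-0.19 0.4345220708348866 0.06914947531969572
-0.2 0.434048310245718 0.06909706414599807
-0.21 0.43314119270949736 0.06918678315503125
-0.22 0.4329985566974154 0.06894031372036918
tre [ 0.3975 -0.2246  0.0602] [ 0.4692 -0.2065  0.0775]
```

Seated: x has stopped following the command and the side force has reversed. I'll ease the side load, hold, then open gently.

Request:
arm_command(motion=[{"tx": 0,"ty": 0.0004,"tz": 0,"wx": 0,"wy": 0,"wz": 0,"grip": 0.02},{"tx": 0,"ty": 0.0004,"tz": 0,"wx": 0,"wy": 0,"wz": 0,"grip": 0.02},{"tx": 0,"ty": 0.0004,"tz": 0,"wx": 0,"wy": 0,"wz": 0,"grip": 0.02},{"tx": 0,"ty": 0.0004,"tz": 0,"wx": 0,"wy": 0,"wz": 0,"grip": 0.02}], grip_force=4)

```text
time: 12.85
tcp_pos: [0.4301, -0.2814, 0.0554]
tool_rot: [0.725, 0.688, 0.0, 0.001]
contact_force: [0.3, 0.8, 5.2]
width: 0.04
```

```bash
python3 - <<'E'
from plant import imaging
from go import go
import cv2,numpy as np
go(.4305,-.2805,.055,1.518)
p,d=imaging.camera("scene"); cv2.imwrite("pics/sc1.png",cv2.resize(p[110:240,200:360,::-1],None,fx=5,fy=4.6,interpolation=cv2.INTER_CUBIC))
E
```

```text
t 12.85 tcp [ 0.4301 -0.2814  0.0554] q [-0.8   0.67  1.85  0.    0.62 -0.75] psi 1.5185 F [0.3 0.8 5.2] width 0.04
shift [0.9 0.3 0.4] turn [0.07 0.04 0.03]
```

View pics/sc1.png

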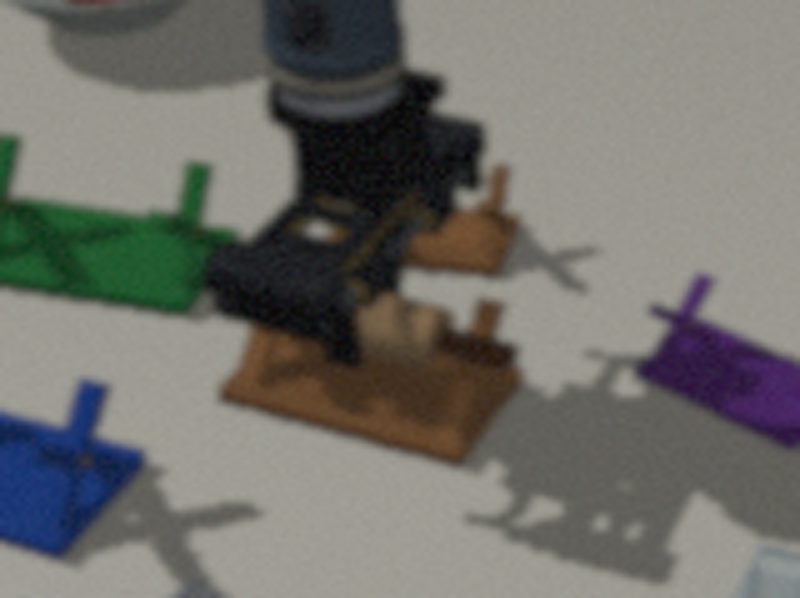

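The +y handle lies in its V at (480,345) in the crop; the other end is hidden by the gripper. Opening slowly.

Request:
arm_command(motion=[{"tx": 0,"ty": 0.0004,"tz": 0,"wx": 0,"wy": 0,"wz": 0,"grip": 0.04},{"tx": 0,"ty": 0.0004,"tz": 0,"wx": 0,"wy": 0,"wz": 0,"grip": 0.042},{"tx": 0,"ty": 0.0004,"tz": 0,"wx": 0,"wy": 0,"wz": 0,"grip": 0.045},{"tx": 0,"ty": 0.0004,"tz": 0,"wx": 0,"wy": 0,"wz": 0,"grip": 0.05},{"tx": 0,"ty": 0.0004,"tz": 0,"wx": 0,"wy": 0,"wz": 0,"grip": 0.06}])

```text
time: 13.4
tcp_pos: [0.4299, -0.2812, 0.0546]
tool_rot: [0.725, 0.688, 0.0, -0.0]
contact_force: [-0.1, 0.5, 0.9]
width: 0.0519
```

```bash
python3 chk.py w9
```

```text
t 13.45 tcp [ 0.4299 -0.2812  0.0547] q [-0.8   0.67  1.85  0.    0.62 -0.74] psi 1.5183 F [1.2 0.7 0.4] width 0.0545
shift [ 0.7  0.5 -0.3] turn [-0.01 -0.01  0.02]
handle ymax -0.18850620803517804
-0.19 0.4344456487501748 0.06921155461471246
-0.2 0.4339458013986609 0.06932464745362683
-0.21 0.4331232294558065 0.06908474637048796
-0.22 0.4330154650851612 0.06898383490228295
tre [ 0.3976 -0.2248  0.0612] [ 0.4694 -0.2064  0.077 ]
```

Released and the pin did not shift. Lifting straight up, then a look.

Request:
arm_command(motion=[{"tx": 0,"ty": 0,"tz": 0,"wx": 0,"wy": 0,"wz": 0,"grip": 0.065},{"tx": 0,"ty": 0,"tz": -0.02,"wx": 0,"wy": 0,"wz": 0,"grip": 0.065},{"tx": 0,"ty": 0,"tz": -0.05,"wx": 0,"wy": 0,"wz": 0,"grip": 0.065},{"tx": 0,"ty": 0,"tz": -0.09,"wx": 0,"wy": 0,"wz": 0,"grip": 0.065},{"tx": 0,"ty": 0,"tz": -0.13,"wx": 0,"wy": 0,"wz": 0,"grip": 0.065}])

```text
time: 13.95
tcp_pos: [0.4295, -0.2808, 0.1857]
tool_rot: [0.725, 0.688, 0.0, -0.001]
contact_force: [0.4, -0.9, -0.6]
width: 0.0648
```

Request:
arm_command(motion=[{"tx": 0,"ty": 0,"tz": -0.04,"wx": 0,"wy": 0,"wz": -7,"grip": 0.05},{"tx": 0.04,"ty": 0,"tz": -0.08,"wx": 0,"wy": 0,"wz": -14,"grip": 0.03},{"tx": 0.085,"ty": 0.01,"tz": -0.1,"wx": 0,"wy": 0,"wz": -21,"grip": 0.01},{"tx": 0.13,"ty": 0.02,"tz": -0.1,"wx": 0,"wy": 0,"wz": -28,"grip": 0.005},{"tx": 0.175,"ty": 0.03,"tz": -0.1,"wx": 0,"wy": 0,"wz": -35,"grip": 0.0}])

```text
time: 14.45
tcp_pos: [0.4697, -0.1066, 0.2863]
tool_rot: [0.483, 0.876, 0.0, 0.002]
contact_force: [0.6, -0.9, -1.2]
width: 0.033
```

```bash
python3 - <<'E'
from plant import imaging
from go import go
import cv2,numpy as np
go(.5,.0,.25,2.5)
p,d=imaging.camera("scene"); np.savez("scene1.npz",p=p,d=d)
cv2.imwrite("pics/sc2.png",cv2.resize(p[130:230,220:340,::-1],None,fx=6,fy=5.5,interpolation=cv2.INTER_CUBIC))
cv2.imwrite("pics/sc3.png",cv2.resize(p[220:400,300:540,::-1],None,fx=3.3,fy=3.3,interpolation=cv2.INTER_CUBIC))
E
```

```text
t 14.45 tcp [ 0.4697 -0.1066  0.2863] q [-0.46  0.27  1.72  0.    1.16 -1.02] psi 2.1331 F [ 0.6 -0.9 -1.2] width 0.033
shift [74.1 82.4 36.3] turn [  0.08   0.17 -21.02]
```

View pics/sc2.png

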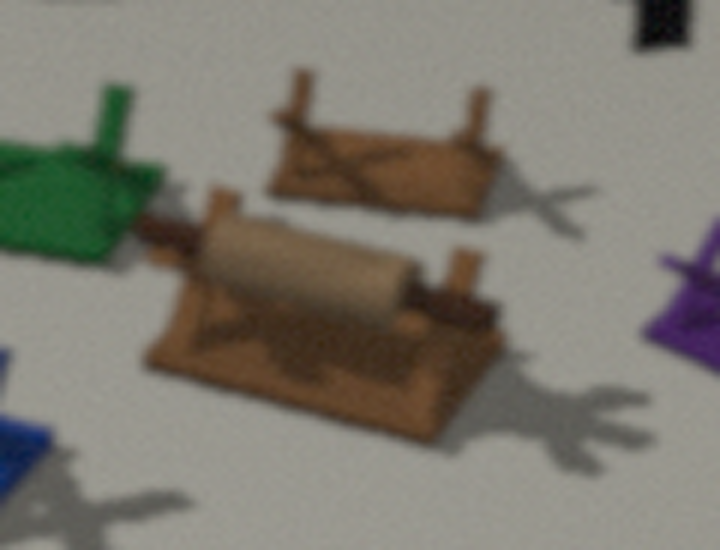

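View pics/sc3.png

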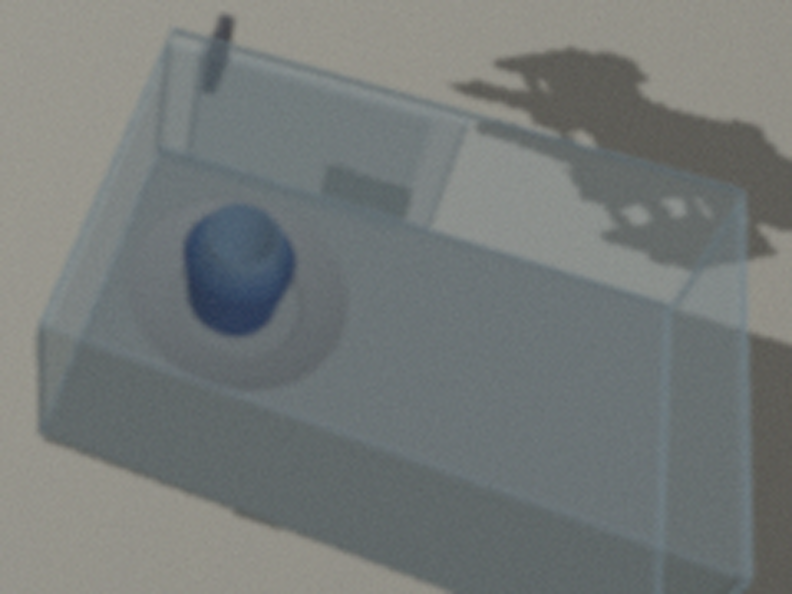

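The pin lies in both notches (ends at (170,235) and (465,300) in the crop) and nothing in the box has moved. Next, the tab.

```bash
python3 go.py .565 .043 .25 3.113
```

```text
t 14.5 tcp [ 0.4698 -0.0992  0.2856] q [-0.45  0.26  1.72  0.01  1.16 -1.02] psi 2.1417 F [-0.3  3.8 -0.3] width 0.0289
shift [ 68.  156.7  36.7] turn [  0.38  -0.06 -55.65]
```

Request:
arm_command(motion=[{"tx": 0.012,"ty": 0.028,"tz": 0.006,"wx": 0,"wy": 0,"wz": -8,"grip": 0.03},{"tx": 0.024,"ty": 0.056,"tz": 0.012,"wx": 0,"wy": 0,"wz": -16,"grip": 0.05},{"tx": 0.036,"ty": 0.084,"tz": 0.018,"wx": 0,"wy": 0,"wz": -24,"grip": 0.06},{"tx": 0.048,"ty": 0.112,"tz": 0.024,"wx": 0,"wy": 0,"wz": -32,"grip": 0.06},{"tx": 0.06,"ty": 0.14,"tz": 0.03,"wx": 0,"wy": 0,"wz": -40,"grip": 0.06}])

```text
time: 15.0
tcp_pos: [0.5563, 0.018, 0.2544]
tool_rot: [0.154, 0.988, -0.0, -0.0]
contact_force: [0.6, -0.6, 0.1]
width: 0.054
```

Request:
arm_command(motion=[{"tx": 0,"ty": 0.012,"tz": 0,"wx": 0,"wy": 0,"wz": -8,"grip": 0.06},{"tx": 0,"ty": 0.012,"tz": 0,"wx": 0,"wy": 0,"wz": -15.5,"grip": 0.06},{"tx": 0,"ty": 0.012,"tz": 0,"wx": 0,"wy": 0,"wz": -15.5,"grip": 0.06}])

```text
time: 15.3
tcp_pos: [0.5595, 0.0289, 0.2543]
tool_rot: [0.022, 1.0, 0.0, -0.001]
contact_force: [0.2, -0.1, -0.4]
width: 0.0594
```

```bash
python3 - <<'E'
from plant import telemetry, imaging
import cv2, numpy as np
from go import go
go(.58,.043,.102,3.113)
i=imaging.camera_info("wrist"); p,d=imaging.camera("wrist"); np.savez("w10.npz",p=p,d=d,**i)
cv2.imwrite("pics/w10.png",p[:,:,::-1])
E
```

```text
t 15.3 tcp [0.5595 0.0289 0.2543] q [-0.15  0.42  1.57 -0.    1.15 -1.68] psi 3.0984 F [ 0.2 -0.1 -0.4] width 0.0594
shift [-20.   15.  152.3] turn [ 0.   -0.06 -0.83]
```

View pics/w10.png

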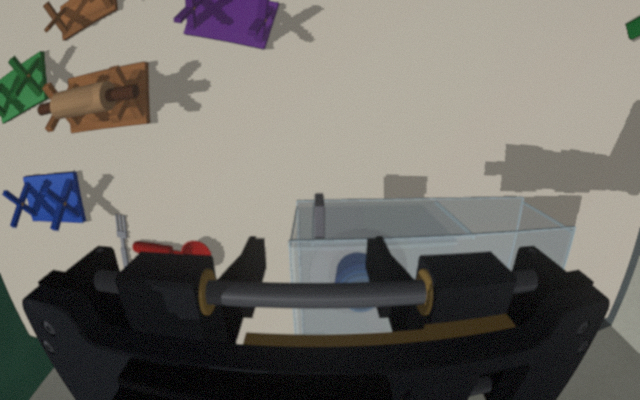

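The tab fin is at (319,195)–(319,237) at the box's front-left. I'll measure it by depth, and check the pin at (90,100) as well.

```bash
python3 - <<'E'
from cloud import *
import cv2
np.set_printoptions(precision=4,suppress=True)
f=np.load("w10.npz"); p=f['p']; W=wcloud(p,f['d'],f['intrinsics'],f['world_to_cam'])
for v in range(190,242,3):
    print(v,[tuple(W[v,u].round(3)) for u in (312,316,319,322,327)])
m=W[188:240,305:332].reshape(-1,3); k=m[(m[:,2]>.115)&(m[:,2]<.13)&(m[:,0]<.602)]; print(len(k),k.min(0),k.max(0),k.mean(0))
cv2.imwrite("pics/w10c.png",cv2.resize(p[180:250,280:360,::-1],None,fx=7,fy=7,interpolation=cv2.INTER_CUBIC))
E
```

```text
190 [(np.float64(0.59), np.float64(0.022), np.float64(-0.001)), (np.float64(0.59), np.float64(0.027), np.float64(0.0)), (np.float64(0.59), np.float64(0.031), np.float64(0.001)), (np.float64(0.591), np.float64(0.036), np.float64(-0.001)), (np.float64(0.591), np.float64(0.042), np.float64(0.0))]
193 [(np.float64(0.594), np.float64(0.022), np.float64(-0.001)), (np.float64(0.57), np.float64(0.028), np.float64(0.083)), (np.float64(0.57), np.float64(0.031), np.float64(0.083)), (np.float64(0.57), np.float64(0.035), np.float64(0.083)), (np.float64(0.596), np.float64(0.042), np.float64(-0.001))]
196 [(np.float64(0.598), np.float64(0.022), np.float64(0.0)), (np.float64(0.571), np.float64(0.028), np.float64(0.093)), (np.float64(0.57), np.float64(0.031), np.float64(0.093)), (np.float64(0.571), np.float64(0.034), np.float64(0.092)), (np.float64(0.6), np.float64(0.042), np.float64(-0.001))]
199 [(np.float64(0.603), np.float64(0.021), np.float64(0.0)), (np.float64(0.571), np.float64(0.028), np.float64(0.101)), (np.float64(0.571), np.float64(0.031), np.float64(0.101)), (np.float64(0.571), np.float64
[... 3638 characters left out ...]
(0.038), np.float64(0.114))]
238 [(np.float64(0.606), np.float64(0.022), np.float64(0.121)), (np.float64(0.604), np.float64(0.026), np.float64(0.125)), (np.float64(0.605), np.float64(0.029), np.float64(0.125)), (np.float64(0.604), np.float64(0.032), np.float64(0.125)), (np.float64(0.607), np.float64(0.038), np.float64(0.12))]
241 [(np.float64(0.605), np.float64(0.023), np.float64(0.131)), (np.float64(0.605), np.float64(0.026), np.float64(0.131)), (np.float64(0.604), np.float64(0.029), np.float64(0.132)), (np.float64(0.604), np.float64(0.032), np.float64(0.133)), (np.float64(0.605), np.float64(0.037), np.float64(0.132))]
331 [0.5698 0.0256 0.1157] [0.6017 0.0358 0.1273] [0.5845 0.0308 0.124 ]
```

View pics/w10c.png

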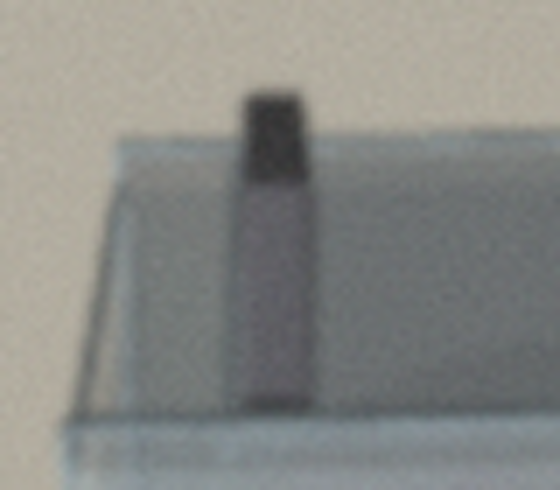

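```bash
python3 go.py .582 .031 .104 3.113
```

```text
t 15.35 tcp [0.5595 0.0286 0.2545] q [-0.15  0.42  1.57 -0.    1.15 -1.67] psi 3.0954 F [-0.2 -0.4  0.1] width 0.06
shift [-22.5   3.5 150.5] turn [ 0.   -0.05 -1.01]
```

Request:
arm_command(motion=[{"tx": -0.022,"ty": 0.0035,"tz": 0.02,"wx": 0,"wy": 0,"wz": -1,"grip": 0.06},{"tx": -0.022,"ty": 0.0035,"tz": 0.06,"wx": 0,"wy": 0,"wz": -1,"grip": 0.06},{"tx": -0.022,"ty": 0.0035,"tz": 0.1,"wx": 0,"wy": 0,"wz": -1,"grip": 0.06},{"tx": -0.022,"ty": 0.0035,"tz": 0.135,"wx": 0,"wy": 0,"wz": -1,"grip": 0.055},{"tx": -0.022,"ty": 0.0035,"tz": 0.15,"wx": 0,"wy": 0,"wz": -1,"grip": 0.05}])

```text
time: 15.85
tcp_pos: [0.5794, 0.0306, 0.1015]
tool_rot: [0.015, 1.0, 0.0, -0.003]
contact_force: [-0.1, 0.6, 0.2]
width: 0.0536
```

Request:
arm_command(motion=[{"tx": 0,"ty": 0,"tz": 0,"wx": 0,"wy": 0,"wz": 0,"grip": 0.03},{"tx": 0,"ty": 0,"tz": 0,"wx": 0,"wy": 0,"wz": 0,"grip": 0.02},{"tx": 0,"ty": 0,"tz": 0,"wx": 0,"wy": 0,"wz": 0,"grip": 0.015},{"tx": 0,"ty": 0,"tz": 0,"wx": 0,"wy": 0,"wz": 0,"grip": 0.014},{"tx": 0,"ty": 0,"tz": 0,"wx": 0,"wy": 0,"wz": 0,"grip": 0.014}])

```text
time: 16.35
tcp_pos: [0.5825, 0.0309, 0.1061]
tool_rot: [0.013, 1.0, -0.0, 0.001]
contact_force: [-0.5, 0.9, 0.1]
width: 0.0189
```

```bash
python3 go.py .5865 .188 .104 3.113
```

```text
t 16.35 tcp [0.5825 0.0309 0.1061] q [-0.14  0.64  1.65  0.    0.85 -1.68] psi 3.1151 F [-0.5  0.9  0.1] width 0.0189
shift [  0.2 157.1   2. ] turn [-0.01  0.13  0.12]
```

Request:
arm_command(motion=[{"tx": 0,"ty": 0.015,"tz": 0,"wx": 0,"wy": 0,"wz": 0,"grip": 0.014},{"tx": 0,"ty": 0.04,"tz": 0,"wx": 0,"wy": 0,"wz": 0,"grip": 0.014},{"tx": 0,"ty": 0.07,"tz": 0,"wx": 0,"wy": 0,"wz": 0,"grip": 0.014},{"tx": 0,"ty": 0.1,"tz": 0,"wx": 0,"wy": 0,"wz": 0,"grip": 0.014},{"tx": 0,"ty": 0.125,"tz": 0,"wx": 0,"wy": 0,"wz": 0,"grip": 0.014}])

```text
time: 16.85
tcp_pos: [0.5857, 0.1581, 0.1055]
tool_rot: [0.013, 1.0, -0.0, 0.001]
contact_force: [1.3, -2.5, 0.5]
width: 0.0141
```

Request:
arm_command(motion=[{"tx": 0,"ty": 0.01,"tz": 0,"wx": 0,"wy": 0,"wz": 0,"grip": 0.014},{"tx": 0,"ty": 0.018,"tz": 0,"wx": 0,"wy": 0,"wz": 0,"grip": 0.014},{"tx": 0,"ty": 0.024,"tz": 0,"wx": 0,"wy": 0,"wz": 0,"grip": 0.014},{"tx": 0,"ty": 0.028,"tz": 0,"wx": 0,"wy": 0,"wz": 0,"grip": 0.014}])

```text
time: 17.25
tcp_pos: [0.5857, 0.1838, 0.1048]
tool_rot: [0.013, 1.0, -0.0, -0.0]
contact_force: [-0.3, -0.9, 0.4]
width: 0.0141
```

```bash
python3 go.py .5865 .188 .104 3.113
```

```text
t 17.25 tcp [0.5857 0.1838 0.1048] q [ 0.12  0.68  1.57 -0.    0.9  -1.42] psi 3.1149 F [-0.3 -0.9  0.4] width 0.0141
shift [-0.7  4.2  0.8] turn [-0.02 -0.03  0.11]
```

Request:
arm_command(motion=[{"tx": 0,"ty": 0.002,"tz": 0,"wx": 0,"wy": 0,"wz": 0,"grip": 0.014},{"tx": 0,"ty": 0.004,"tz": 0,"wx": 0,"wy": 0,"wz": 0,"grip": 0.014},{"tx": 0,"ty": 0.006,"tz": 0,"wx": 0,"wy": 0,"wz": 0,"grip": 0.014}])

```text
time: 17.55
tcp_pos: [0.5859, 0.1895, 0.1048]
tool_rot: [0.014, 1.0, -0.0, -0.0]
contact_force: [-0.9, -0.6, 1.1]
width: 0.0139
```

Request:
arm_command(motion=[{"tx": 0,"ty": 0.001,"tz": 0,"wx": 0,"wy": 0,"wz": 0,"grip": 0.014},{"tx": 0,"ty": 0.0015,"tz": 0,"wx": 0,"wy": 0,"wz": 0,"grip": 0.014},{"tx": 0,"ty": 0.0015,"tz": 0,"wx": 0,"wy": 0,"wz": 0,"grip": 0.014}])

```text
time: 17.85
tcp_pos: [0.5859, 0.1909, 0.1048]
tool_rot: [0.013, 1.0, -0.0, -0.0]
contact_force: [-1.2, -2.7, 0.9]
width: 0.0139
```

Request:
arm_command(motion=[{"tx": 0,"ty": 0.001,"tz": 0,"wx": 0,"wy": 0,"wz": 0,"grip": 0.014},{"tx": 0,"ty": 0.002,"tz": 0,"wx": 0,"wy": 0,"wz": 0,"grip": 0.014},{"tx": 0,"ty": 0.002,"tz": 0,"wx": 0,"wy": 0,"wz": 0,"grip": 0.014}])

```text
time: 18.15
tcp_pos: [0.5859, 0.1915, 0.1048]
tool_rot: [0.013, 1.0, -0.002, -0.001]
contact_force: [-1.0, -7.1, 2.2]
width: 0.0151
```

Request:
arm_command(motion=[{"tx": 0,"ty": 0.001,"tz": 0,"wx": 0,"wy": 0,"wz": 0,"grip": 0.014},{"tx": 0,"ty": 0.001,"tz": 0,"wx": 0,"wy": 0,"wz": 0,"grip": 0.014}])

```text
time: 18.35
tcp_pos: [0.5859, 0.1924, 0.1047]
tool_rot: [0.013, 1.0, -0.002, -0.001]
contact_force: [-0.1, -7.4, 2.1]
width: 0.0165
```

Firm against the stop at 7 N. I'll ease off, open and lift.

Request:
arm_command(motion=[{"tx": 0,"ty": -0.001,"tz": 0,"wx": 0,"wy": 0,"wz": 0,"grip": 0.02},{"tx": 0,"ty": -0.001,"tz": 0,"wx": 0,"wy": 0,"wz": 0,"grip": 0.03},{"tx": 0,"ty": -0.001,"tz": 0,"wx": 0,"wy": 0,"wz": 0,"grip": 0.04},{"tx": 0,"ty": -0.001,"tz": 0,"wx": 0,"wy": 0,"wz": 0,"grip": 0.05},{"tx": 0,"ty": -0.001,"tz": 0,"wx": 0,"wy": 0,"wz": 0,"grip": 0.05}])

```text
time: 18.85
tcp_pos: [0.5862, 0.1938, 0.1048]
tool_rot: [0.013, 1.0, 0.0, 0.0]
contact_force: [0.6, -0.8, 1.0]
width: 0.0436
```

Request:
arm_command(motion=[{"tx": 0,"ty": 0,"tz": -0.03,"wx": 0,"wy": 0,"wz": 0,"grip": 0.05},{"tx": 0,"ty": 0,"tz": -0.07,"wx": 0,"wy": 0,"wz": 0,"grip": 0.05},{"tx": 0.03,"ty": 0,"tz": -0.11,"wx": 0,"wy": 0,"wz": 0,"grip": 0.05},{"tx": 0.06,"ty": 0,"tz": -0.13,"wx": 0,"wy": 0,"wz": 0,"grip": 0.05},{"tx": 0.06,"ty": 0,"tz": -0.13,"wx": 0,"wy": 0,"wz": 0,"grip": 0.05}])

```text
time: 19.35
tcp_pos: [0.5239, 0.1959, 0.2381]
tool_rot: [0.012, 1.0, 0.001, 0.001]
contact_force: [0.8, 0.4, -0.5]
width: 0.0496
```

```bash
python3 - <<'E'
from plant import telemetry, imaging
import cv2, numpy as np
from cloud import *
from go import go
np.set_printoptions(precision=4,suppress=True)
go(.58,.043,.102,3.113)
i=imaging.camera_info("wrist"); p,d=imaging.camera("wrist"); np.savez("w11.npz",p=p,d=d,**i)
cv2.imwrite("pics/w11.png",p[:,:,::-1])
W=wcloud(p,d,i['intrinsics'],i['world_to_cam'])
z=W[...,2]; q=p.astype(int); g=(z>.118)&(z<.129)&(W[...,0]<.602)&(W[...,0]>.55)&(q.max(-1)<140); g[245:]=0
k=W[g]; print(len(k),k.min(0),k.max(0),np.median(k,0))
s,_=imaging.camera("scene"); cv2.imwrite("pics/sc4.png",s[:,:,::-1])
E
```

```text
t 19.35 tcp [0.5239 0.1959 0.2381] q [ 0.16  0.43  1.6   0.    1.11 -1.39] psi 3.1168 F [ 0.8  0.4 -0.5] width 0.0496
shift [ -59.6 -151.6  136.1] turn [0.06 0.14 0.22]Traceback (most recent call last):
  File "<stdin>", line 11, in <module>
    return umr_minimum(a, axis, None, out, keepdims, initial, where)
ValueError: zero-size array to reduction operation minimum which has no identity
```

View pics/w11.png

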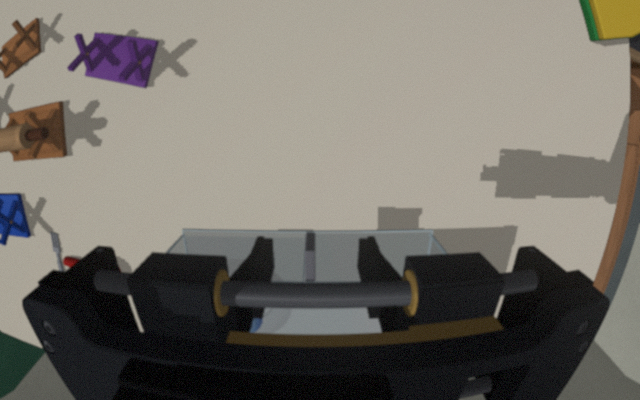

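```bash
python3 - <<'E'
from plant import imaging
import cv2
from cloud import *
from go import go
np.set_printoptions(precision=4,suppress=True)
f=np.load("w11.npz"); p=f['p']; W=wcloud(p,f['d'],f['intrinsics'],f['world_to_cam'])
for v in (250,260,268): 
    r=W[v,285:335]; print(v,[ (u,tuple(W[v,u].round(3).tolist())) for u in (300,304,309,313,318)])
m=W[230:280,295:325].reshape(-1,3); k=m[(m[:,2]>.118)&(m[:,2]<.129)&(m[:,0]<.602)]; print(len(k),k.min(0),k.max(0),k.mean(0))
s,_=imaging.camera("scene"); cv2.imwrite("pics/sc4.png",s[:,:,::-1])
cv2.imwrite("pics/sc5.png",cv2.resize(s[220:400,300:540,::-1],None,fx=3.3,fy=3.3,interpolation=cv2.INTER_CUBIC))
go(.5,.0,.25,2.5)
E
```

```text
250 [(300, (0.616, 0.173, 0.042)), (304, (0.636, 0.176, 0.004)), (309, (0.575, 0.187, 0.123)), (313, (0.575, 0.191, 0.123)), (318, (0.611, 0.196, 0.054))]
260 [(300, (0.617, 0.174, 0.067)), (304, (0.61, 0.18, 0.08)), (309, (0.586, 0.187, 0.124)), (313, (0.586, 0.191, 0.124)), (318, (0.61, 0.196, 0.081))]
268 [(300, (0.617, 0.175, 0.085)), (304, (0.611, 0.18, 0.096)), (309, (0.594, 0.187, 0.125)), (313, (0.594, 0.191, 0.124)), (318, (0.612, 0.196, 0.096))]
271 [0.574  0.1826 0.1181] [0.6016 0.1923 0.1262] [0.5866 0.1876 0.1242]
t 19.45 tcp [0.5263 0.1954 0.2356] q [ 0.16  0.44  1.59  0.    1.11 -1.39] psi 3.116 F [ 0.7 -0.8  0.6] width 0.0496
shift [  21.2 -196.   -14.5] turn [ 0.06  0.12 35.29]
```

View pics/sc5.png

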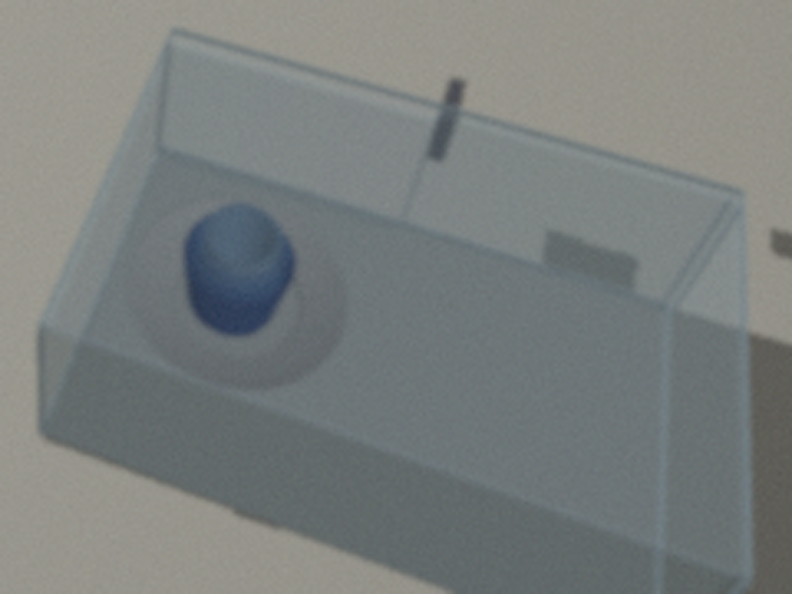

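View pics/sc4.png

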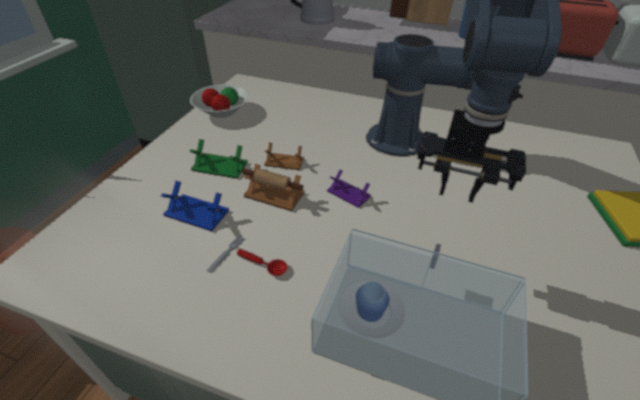

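The panel is shut. The tab is at box y ≈ 4.6 mm, where 5 mm means fully closed, and the panel edge meets the post. The pin is in its rest and the arm is clear of everything, so I'm handing in.

```bash
python3 -c "
from plant import arm
print(arm.close_job())"
```

```text
the job is handed in; nothing more can be done
None
```

The job is handed in at about 19.5 s. The pin is in the larger brown rest and the panel is shut; no verdict was reported.

- **Pin:** I drew it out by its outer handle, lowered it onto the counter and let go. I then gripped it round its middle and lowered it into the notches. It first touched about 1 mm to one side, so I nudged it until it was down in the notch I could see. I held it there, then let go without it shifting.
- **Checks on the pin:** After release the axis measured about 60 mm up (settled height 59.8 mm), and it was within about 1 mm sideways at the visible (+y) end. While I was letting go, the other notch was hidden by the gripper. The later scene picture shows both handles in their notches.
- **Panel:** I pushed it with the fingers round the tab until it met its stop at about 7 N. The tab then measured 4.6 mm along the box's y axis (5 mm is fully shut), and the panel's edge meets the post in the picture.
- **Other things:** The plate, cups, spoon and fork look unmoved in the last pictures, and the gripper is clear of everything.
- **Disagreements:** Position readings differed by up to 4 mm just after quick moves, so I let the arm settle or measured again from the camera. None of the checks failed.

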